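# Set the edge marker to 472 and feed the sanding block to its stop

### The arm

A 7-joint arm with a two-finger parallel gripper is mounted at the origin on a cart in front of the work surface, level with it; the furniture and walls round the work are solid. World frame = base frame: x ahead of the robot, y to its left, z up, the work surface at z = 0. Lengths are in m, angles in rad, forces in N, time in s.
With the tool pointing down it reaches from about 0.425 to 0.925 m from the base axis. Payload 6.8 kg.
Tool frame: the origin (TCP) lies at the very end of the fingers, on their centre line; the grasp point (between the pads) lies 19 mm behind it; z points along the fingers, y is the direction in which the jaws open and shut (so a half turn about z gives the same grasp; the last joint's range is limited). The gripper opens to 85 mm and grips with 20 to 120 N. Pads are 22 mm wide; open, the fingers measure 114 mm over their backs; the gripper's body (76 mm by 85 mm) begins 54 mm behind the grasp point. The pads swing forward as they close: fully open they stand 13 mm farther back than shut.
Start: joints at [-1.414, 0.477, 0.022, 1.555, -0.011, 1.109, -0.083], TCP at [0.177, 0.651, 0.231] pointing down, gripper open.
Joint ranges: [-2.96, 2.96], [-0.34, 2.1], [-1.41, 1.46], [0.24, 2.44], [-1.37, 4.51], [0.17, 1.92], [-2.96, 2.96]. Speed limits (rad/s): [2.39, 2.39, 3.14, 3.14, 3.14, 3.14, 3.14].

### API

Orientations are given as a rotation vector (axis times angle).
In Python, from bench import monitor, viewer, job gives the robot as it stands. The module is installed in compiled form; this text tells all that it offers.
- The arm moves only by the tool drive_tool, never from a script. Its argument "commands" is a list of rows, each an object with "linear": the shift along the tool's x, y, z in m, a list of three; "dr": the turn, a rotation vector about the tool's x, y, z in degrees, a list of three; "jaw": the closure, from 0 (fully open) to 1 (shut). A call has 1 to 8 rows; each row shifts and turns the pose as measured when the row begins, along the tool's axes as they then stand; what a row does not reach is not made up. A row lasts 1/8 s, in which the tool goes at most 62.5 mm and 10.7 degrees, less where a joint would pass 70% of its speed; a pose out of reach is approached as far as the arm can. A call is refused whole if a number of a shift passes 0.0625 or a number of a turn 10.7, either way. A call with a gripper value outside its range is refused whole. The fingers move at their own pace and stop on an object; "force" is the grip in N (left out, the last holds). Time passes only in rows, so rows that do not move let the fingers close. It gives the time, the measured TCP pose, the force and the opening at its end, in the units of the state.
- monitor.get_obs(): the state, without advancing time (a new reading comes with each control period).
- viewer.grab_frame(name): name is "scene" or "top" or "wrist"; returns the picture (384x512x3 uint8, red, green, blue); there is no depth.
- viewer.calibration(name): a dict with "K" (3x3 intrinsics, pixels), "R" (3x3) and "t" (3): a world point X has camera coordinates R X + t. Camera axes: x right, y down, z forward; pixel columns grow to the right and rows downward; lengths in m; the calibration is good to about 2 mm. A picture is of the moment at which its call begins: read the wrist's pose just before it. calibration takes no time and is no camera call; for the wrist camera it gives the pose at the moment of the call.
- job.hand_in(): hands the job in, once; it reports no verdict.
The state is a dict: "clock": time; "joints": joint angles; "qvel": joint speeds; "tau": joint torques, N m; "tcp_pos": TCP position; "orientation": TCP orientation; "contact_force": force on the tool from outside, world axes, zero at the start; "moment": the same for the moment, N m; "grip_width": finger opening in m.
Only numpy, scipy, OpenCV 4.12 (cv2) and the standard library are available. Lean on these libraries where they do the work, as an engineer would, in place of code of your own. Each camera call takes 0.05 s, during which the arm holds its last target.

### The job

Roll the three number wheels of the edge marker so that they show 4-7-2, left to right, squarely at the red pointers. Then take the push stick by its handle and with it press the sanding block flat against the fence at the infeed and feed it along, in contact with the fence all the way, until it sits against the end stop; do not touch the block with the gripper. Leave the push stick standing upright, the wheels still at 4-7-2, and the rust-banded and green-banded paint pots where they are.

Things in the scene. Friction and masses are not known exactly. Their poses are not given: they have to be found in the camera images.
- jig: Edge marker, fixed to the table: plywood board 12 mm thick with a fence, an end stop and a grey number head. Origin on the underside; x points from the robot's side through the fence to the head, y along the fence to the end stop (feed direction, to the robot's left), z up. In this frame (mm) the board under the track spans x -80 to 52, y -210 to 170, top z 12.
- home_corner (a point): Where fence face, end stop face and board top meet, at x 40, y 114, z 12 mm in the marker's frame (same axes). The aluminium fence runs from here along -y for 309 mm, 30 mm high, 12 mm thick, its guiding face towards the robot (-x). The steel stop runs from here 74 mm along -x, 26 mm high, its face towards -y.
- head_top (a point): Middle of the grey number head's top, 56 mm above the table; the head is 90 mm (x) x 200 mm (y), right behind the fence. Three number wheels stand out of it in a row along y.
- block_center (a point): Centre of the loose brown sanding block, 58 mm wide (its x), 108 mm long (its y), 38 mm high; 19 mm above its underside. About 90 g. It lies flat on the board at the infeed (-y) end, long side roughly along the fence, 10 to 35 mm away from it. Home, flat to fence and stop, its centre is at x 11, y 60, z 31 mm in the marker's frame.
- stick_center (a point): Loose push stick (0.18 kg) standing on the table at the robot's right: red upright handle 24 mm (its x) x 30 mm (its y), up to 132 mm high, on an L-shaped wooden foot 22 mm high. This point is on the handle's axis, 66 mm above the underside. The inner corner of the foot is at x -30, y 22.5 mm from the handle's axis, in the stick's axes.
- stick_corner (a point): Inner corner of the push stick's L foot, at its underside (stick's axes). The heel's pushing face runs from here 50 mm along +x and faces +y; heel 45 mm thick. The toe, 12 mm thick, runs from here 60 mm along +y, inner face towards +x. With the stick turned as the marker, the heel pushes the block's rear end along +y and the toe presses its near long side to the fence.
- wheel_left (a joint): Roll of the left (first digit) wheel, in rad: digit d is exactly between its two red pointers (robot's side, 50 degrees down from the top) at d x 0.6283. Grows as the wheel's top rolls away from the robot (marker +x). Stops at -0.25 and 5.9: no rolling from 9 on to 0. No clicks; 0.012 N m friction holds it where it is left.
- wheel_left_top (a point): Top of the rim of the left number wheel, 88 mm above the table (fixed point, does not turn; marker's axes; marker x 96, y 122 mm). White wheel with black digits, 64 mm diameter, 20 mm wide, level axle along marker y 32 mm below. A shut fingertip pressed on the rim with 5 to 15 N and drawn along x rolls it; it can also be pinched.
- wheel_mid (a joint): Roll of the middle (second digit) wheel, in rad: digit d is exactly between its two red pointers (robot's side, 50 degrees down from the top) at d x 0.6283. Grows as the wheel's top rolls away from the robot (marker +x). Stops at -0.25 and 5.9: no rolling from 9 on to 0. No clicks; 0.012 N m friction holds it where it is left.
- wheel_mid_top (a point): Top of the rim of the mid number wheel, 88 mm above the table (fixed point, does not turn; marker's axes; marker x 96, y 60 mm). White wheel with black digits, 64 mm diameter, 20 mm wide, level axle along marker y 32 mm below. A shut fingertip pressed on the rim with 5 to 15 N and drawn along x rolls it; it can also be pinched.
- wheel_right (a joint): Roll of the right (third digit) wheel, in rad: digit d is exactly between its two red pointers (robot's side, 50 degrees down from the top) at d x 0.6283. Grows as the wheel's top rolls away from the robot (marker +x). Stops at -0.25 and 5.9: no rolling from 9 on to 0. No clicks; 0.012 N m friction holds it where it is left.
- wheel_right_top (a point): Top of the rim of the right number wheel, 88 mm above the table (fixed point, does not turn; marker's axes; marker x 96, y -2 mm). White wheel with black digits, 64 mm diameter, 20 mm wide, level axle along marker y 32 mm below. A shut fingertip pressed on the rim with 5 to 15 N and drawn along x rolls it; it can also be pinched.
- sample_pot_a: Bystander: rust-banded sample paint pot, 53 mm across, 58 mm high, standing; origin at the centre of its underside.
- sample_pot_c: Bystander: green-banded sample paint pot, 53 mm across, 58 mm high, standing; origin at the centre of its underside.
- sanding_block: The sanding block: same axes as its centre point, origin at the centre of its underside.
Not all that is in view belongs to the job. What is shaped like the sanding_block but orange is not meant.

How it is judged:
On the way, in this order (a step that is already met when the one before it is completed fails the run):
1. the wheels show 4-7-2, the block still at the infeed (value of joint wheel_left between 2.363 and 2.663 rad and value of joint wheel_mid between 4.248 and 4.548 rad and value of joint wheel_right between 1.107 and 1.407 rad and y of block_center in the frame of jig below -0.06 m), for 0.2 s.
2. the block is flat against the fence and against the end stop (y of block_center in the frame of jig above 0.056 m and x of block_center in the frame of jig above 0.007 m and z of block_center in the frame of jig below 0.036 m and angle between the y axis of block_center and the y axis of jig, either way round below 0.06 rad), for 0.2 s.
At the end, for the whole second after the job is handed in: Each wheel is within 0.15 rad (a quarter of a digit step) of 4, 7 and 2; the block lies flat on the board within 4 mm of the end stop and of the fence and within 0.06 rad of parallel to it; the push stick stands upright (within 0.12 rad), let go (all of step 2 and value of joint wheel_left between 2.363 and 2.663 rad and value of joint wheel_mid between 4.248 and 4.548 rad and value of joint wheel_right between 1.107 and 1.407 rad and angle between stick_center's own z axis and vertical below 0.12 rad); the robot touches nothing.
It fails at once if the block leaves the fence (more than 6 mm, or 0.12 rad askew) once it is fed on from the infeed (its centre past y = -60 mm in the marker's frame) (y of block_center in the frame of jig above -0.06 m and (x of block_center in the frame of jig below 0.005 m or angle between the y axis of block_center and the y axis of jig, either way round above 0.12 rad)).
It fails at once if the gripper or arm touches the block (contact force between any of the fingers, the arm and sanding_block above 1 N).
It fails at once if a sample pot is moved more than 25 mm (distance of any of sample_pot_a, sample_pot_c from where it was at the start of the episode above 0.025 m).
It also fails if it takes over 67 s, if anything falls off the work surface, if the arm or the gripper's body presses on something with over 40 N, if the wrist force passes 120 N, or if a joint passes its speed limit or range.

## Working session

There is one attempt and no reset: what is moved stays moved. The work goes in short steps, Python scripts to look and compute and a tool call to move; the robot and the scene stay as the last step left them, time stands still between calls to the robot, and variables do not carry over. Pictures are saved under pics/ and viewed, and the job is handed in when it is done.

Besides the shell and the picture viewer there is one more tool, called after "Request:" as name(argument=value, ...) on one line, values as JSON. drive_tool: Moves the arm, as the interface text tells. Its arguments: {"type":"object","properties":{"commands":{"type":"array"},"force":{"type":"number"}},"required":["commands"]}

```bash
mkdir -p pics; python3 - <<'E'
from bench import monitor, viewer
import cv2
print(monitor.get_obs())
for n in ("scene","top"):
    im=viewer.grab_frame(n); cv2.imwrite(f"pics/{n}0.png",im[:,:,::-1]); c=viewer.calibration(n); print(n,c)
E
```

```text
{'clock': 0.0, 'joints': array([-1.41410803,  0.47778792,  0.02235391,  1.55643547, -0.0114847 ,
        1.10930578, -0.0830832 ]), 'qvel': array([ 0.00040671,  0.00085501,  0.00242828,  0.00218516,  0.0003473 ,
       -0.00090389,  0.00055262]), 'tau': array([ 3.33486760e-04, -5.96466100e+01,  1.60843939e+00, -2.81184608e+01,
        1.24968082e-02,  9.78285796e-03, -5.21581626e-06]), 'tcp_pos': array([0.17652439, 0.65090324, 0.23034092]), 'orientation': array([-4.14652003e-01, -3.11402081e+00,  2.83695793e-03]), 'contact_force': array([0.60752918, 0.23229735, 0.73223619]), 'moment': array([-0.02219723, -0.00814942,  0.00675388]), 'grip_width': 0.08532473725809041}
scene {'K': array([[425.47140022,   0.        , 255.62771156],
       [  0.        , 425.47140022, 192.82280555],
       [  0.        ,   0.        ,   1.        ]]), 'R': array([[ 0.81306863, -0.58199272, -0.01427858],
       [-0.38227526, -0.51523555, -0.76707102],
       [ 0.43907291,  0.62913974, -0.64140328]]), 't': array([-0.44782903,  0.27370534,  1.31685842])}
top {'K': array([[389.18296139,   0.        , 252.45998008],
       [  0.        , 389.18296139, 189.66693202],
       [  0.        ,   0.        ,   1.        ]]), 'R': array([[-0.00749658, -0.9999636 , -0.00407428],
       [-0.99293498,  0.00792628, -0.11839466],
       [ 0.11842264,  0.00315794, -0.99295826]]), 't': array([-0.00401438,  0.54295694,  1.34685382])}
```

View pics/scene0.png

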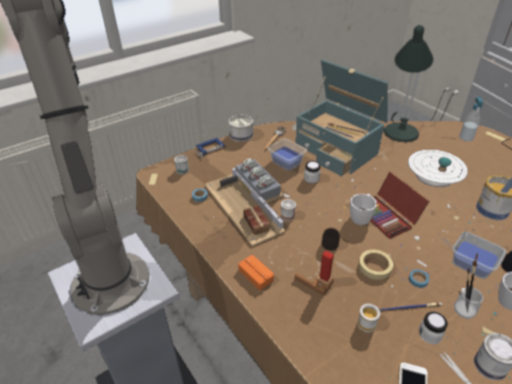

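View pics/top0.png

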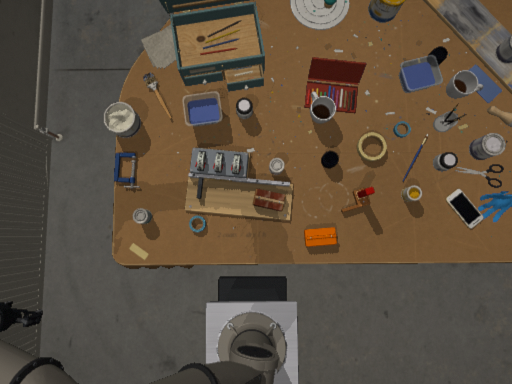

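```bash
python3 - <<'E'
import cv2
im=cv2.imread("pics/top0.png")
cv2.imwrite("pics/top0a.png",cv2.resize(im[140:230,180:300],None,fx=6.5,fy=6.5,interpolation=cv2.INTER_CUBIC))
cv2.imwrite("pics/top0b.png",cv2.resize(im[150:260,290:430],None,fx=5.4,fy=5.4,interpolation=cv2.INTER_CUBIC))
E
```

```text
(no output)
```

View pics/top0a.png

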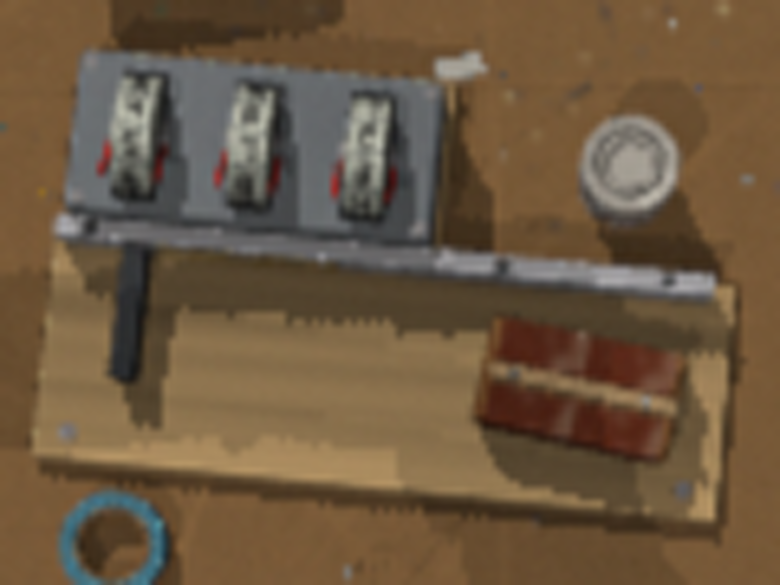

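View pics/top0b.png

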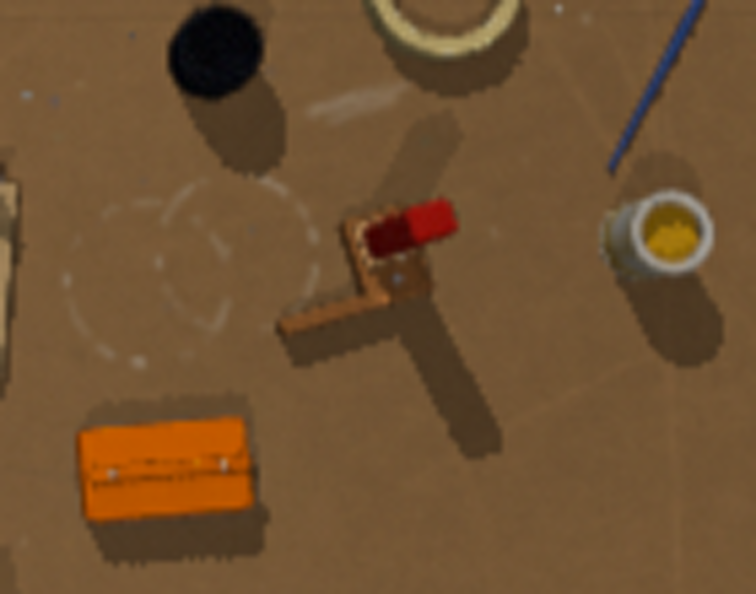

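```bash
cat > h.py <<'E'
import numpy as np, cv2
from scipy.spatial.transform import Rotation as Rn
from bench import monitor, viewer
def ray(uv,z,c):
    uv=np.atleast_2d(np.array(uv,float)); 
    d=np.c_[uv,np.ones(len(uv))]@np.linalg.inv(c["K"]).T@c["R"]
    o=-c["R"].T@c["t"]
    s=(np.broadcast_to(z,len(uv))-o[2])/d[:,2]
    return o+d*s[:,None]
def proj(X,c):
    p=(np.atleast_2d(X)@c["R"].T+c["t"])@c["K"].T
    return p[:,:2]/p[:,2:]
def fit2(local,world):
    L=np.array(local,float)[:,:2];W=np.array(world,float)[:,:2]
    lm,wm=L.mean(0),W.mean(0);a,b=L-lm,W-wm
    th=np.arctan2((a[:,0]*b[:,1]-a[:,1]*b[:,0]).sum(),(a*b).sum())
    R=np.array([[np.cos(th),-np.sin(th)],[np.sin(th),np.cos(th)]])
    t=wm-R@lm
    return th,t,np.linalg.norm(L@R.T+t-W,axis=1)
def snap(n,f):
    c=viewer.calibration(n);im=viewer.grab_frame(n);cv2.imwrite("pics/"+f,im[:,:,::-1]);return im,c
E
python3 - <<'E'
from h import *
c=viewer.calibration("top")
px=np.array([[35,455],[720,525],[735,285],[85,52],[443,85],[435,243],[65,212]])/6.5+[180,140]-0.4
z=[.012]*3+[.056]*4
W=ray(px,z,c)
L=np.array([[-80,170],[-80,-210],[52,-210],[142,160],[142,-40],[52,-40],[52,160]])/1000
th,t,r=fit2(L,W);print(W.round(3),th,t,r.round(4))
# block corners top z=.05
px=np.array([[497,315],[685,352],[660,460],[475,418]])/6.5+[180,140]-.4
W=ray(px,[.05,.05,.05,.05],c)
print("blk",fit2(np.array([[29,54],[29,-54],[-29,-54],[-29,54]])/1000,W),W)
# stick foot corner & handle
def f(p): return np.array(p)/5.4+[290,150]-.4
print("handle top",ray(f([432,221]),.132,c)," foot toe tip",ray(f([282,328]),.022,c),"inner",ray(f([362,297]),.022,c),"heel end inner",ray(f([343,222]),.022,c))
print("heel outer far/near",ray(f([[430,295]]),.022,c))
print("orange",ray(f([165,470]),.035,c),"blackpot",ray(f([215,50]),.05,c),"yellow",ray(f([672,230]),.05,c))
print("white pot",ray(np.array([[630,163]])/6.5+[180,140],.058,c))
E
```

```text
[[ 0.475  0.234  0.012]
 [ 0.434 -0.142  0.012]
 [ 0.567 -0.153  0.012]
 [ 0.691  0.202  0.056]
 [ 0.671  0.007  0.056]
 [ 0.585  0.012  0.056]
 [ 0.603  0.211  0.056]] -0.10083927689571125 [0.53568008 0.05840992] [0.0029 0.0008 0.0026 0.0024 0.0033 0.002  0.0009]
blk (np.float64(-0.22064656252683623), array([ 0.50756609, -0.0646708 ]), array([0.00291298, 0.00245578, 0.0036443 , 0.00303037])) [[ 0.54634901 -0.02091728  0.05      ]
 [ 0.52551323 -0.12174038  0.05      ]
 [ 0.46755825 -0.10737196  0.05      ]
 [ 0.49084387 -0.00865355  0.05      ]]
handle top [[ 0.52510746 -0.3927847   0.132     ]]  foot toe tip [[ 0.46781214 -0.32435006  0.022     ]] inner [[ 0.48779385 -0.37759845  0.022     ]] heel end inner [[ 0.53751811 -0.36701189  0.022     ]]
heel outer far/near [[ 0.48876215 -0.42230253  0.022     ]]
orange [[ 0.3759081  -0.24282411  0.035     ]] blackpot [[ 0.64808375 -0.28058934  0.05      ]] yellow [[ 0.52741788 -0.57196035  0.05      ]]
white pot [[ 0.62588648 -0.09462621  0.058     ]]
```

Request:
drive_tool(commands=[{"linear": [0, 0, -0.03], "dr": [0, 0, 9.4], "jaw": 0.6}, {"linear": [-0.043, -0.043, -0.01], "dr": [0, 0, 0], "jaw": 0.6}, {"linear": [-0.043, -0.043, -0.01], "dr": [0, 0, 0], "jaw": 0.6}, {"linear": [-0.043, -0.043, -0.01], "dr": [0, 0, 0], "jaw": 0.6}, {"linear": [-0.043, -0.043, -0.01], "dr": [0, 0, 0], "jaw": 0.6}, {"linear": [-0.043, -0.043, -0.01], "dr": [0, 0, 0], "jaw": 0.6}, {"linear": [-0.043, -0.043, 0], "dr": [0, 0, 0], "jaw": 0.6}, {"linear": [-0.043, -0.043, 0], "dr": [0, 0, 0], "jaw": 0.6}], force=30)

```text
clock: 1.1
tcp_pos: [0.3236, 0.2457, 0.3098]
orientation: [-0.666, -3.069, 0.009]
contact_force: [0.7, 0.3, 0.7]
grip_width: 0.0342
```

```bash
cat >> h.py <<'E'
def plan(target,yaw=None,maxstep=.06):
    """target world pos, tool pointing down, tool y at clockwise angle -yaw ; prints z turn and shift (tool axes after the turn)"""
    o=monitor.get_obs();R=Rn.from_rotvec(o["orientation"]);p=o["tcp_pos"]
    M=R.as_matrix();cur=np.arctan2(-M[0,1],M[1,1])
    tilt=np.degrees(np.arccos(-M[2,2]))
    if yaw is not None:
        dz=-np.degrees(yaw-cur); 
        Rg=np.c_[[-np.cos(yaw),-np.sin(yaw),0],[-np.sin(yaw),np.cos(yaw),0],[0,0,-1]]
        err=(R.inv()*Rn.from_matrix(Rg)).as_rotvec(degrees=True)
    else: Rg=M;err=np.zeros(3)
    d=Rg.T@(np.array(target)-p)
    n=int(np.ceil(np.linalg.norm(d)/maxstep)) or 1
    print("p",p.round(4),"yaw",round(cur,4),"tilt",tilt.round(2),"turn",err.round(2),"shift in final axes",d.round(4),"shift in present axes",(M.T@(np.array(target)-p)).round(4),"rows",n,"each",(d/n).round(4),"F",o["contact_force"].round(1),"t",round(o["clock"],2),"w",o["grip_width"].round(4))
E
python3 - <<'E'
from h import *
print(viewer.calibration("wrist"))
plan([.56,.11,.30],-.10)
E
```

```text
{'K': array([[328.77771468,   0.        , 254.59300522],
       [  0.        , 328.77771468, 191.81768851],
       [  0.        ,   0.        ,   1.        ]]), 'R': array([[ 0.4141452 ,  0.91019568, -0.00525131],
       [ 0.87528579, -0.39666488,  0.27664374],
       [ 0.24971693, -0.11916707, -0.9609582 ]]), 't': array([-0.35695238, -0.24414435,  0.40211993])}Traceback (most recent call last):
  File "<stdin>", line 3, in <module>
  File "h.py", line 34, in plan
    print("p",p.round(4),"yaw",round(cur,4),"tilt",tilt.round(2),"turn",err.round(2),"shift in final axes",d.round(4),"shift in present axes",(M.T@(np.array(target)-p)).round(4),"rows",n,"each",(d/n).round(4),"F",o["contact_force"].round(1),"t",round(o["clock"],2),"w",o["grip_width"].round(4))
                                                                                                                                                                                                                                                                             ^^^^^^^^^^^^^^^^^^^^^
AttributeError: 'float' object has no attribute 'round'
```

```bash
sed -i 's/o\["grip_width"\].round(4)/o["grip_width"]/' h.py; python3 - <<'E'
from h import *
plan([.58,.11,.27],-.10)
E
```

```text
p [0.3236 0.2457 0.3098] yaw -0.4274 tilt 0.34 turn [ -0.35  -0.03 -18.76] shift in final axes [-0.2687 -0.1094  0.0398] shift in present axes [-0.2896 -0.0169  0.0401] rows 5 each [-0.0537 -0.0219  0.008 ] F [0.7 0.3 0.7] t 1.1 w 0.03421463337383968
```

Request:
drive_tool(commands=[{"linear": [-0.02, 0, 0], "dr": [0, 0, -9.4], "jaw": 0.6}, {"linear": [-0.02, 0, 0], "dr": [0, 0, -9.4], "jaw": 0.6}, {"linear": [-0.046, -0.022, 0.008], "dr": [0, 0, 0], "jaw": 0.6}, {"linear": [-0.046, -0.022, 0.008], "dr": [0, 0, 0], "jaw": 0.6}, {"linear": [-0.046, -0.022, 0.008], "dr": [0, 0, 0], "jaw": 0.6}, {"linear": [-0.046, -0.022, 0.008], "dr": [0, 0, 0], "jaw": 0.6}, {"linear": [-0.046, -0.022, 0.008], "dr": [0, 0, 0], "jaw": 0.6}])

```text
clock: 1.98
tcp_pos: [0.5851, 0.0944, 0.2684]
orientation: [-0.136, -3.136, 0.003]
contact_force: [0.4, 1.2, -0.2]
grip_width: 0.0342
```

```bash
python3 - <<'E'
from h import *
plan([.58,.11,.27],-.10)
im,c=snap("wrist","w1.png"); np.savez("w1.npz",im=im,**c)
E
```

```text
p [0.5851 0.0944 0.2684] yaw -0.0867 tilt 0.21 turn [-0.13 -0.16  0.76] shift in final axes [ 0.0067  0.015  -0.0016] shift in present axes [ 0.0065  0.0151 -0.0016] rows 1 each [ 0.0067  0.015  -0.0016] F [ 0.4  1.2 -0.2] t 1.98 w 0.03418459150236257
```

View pics/w1.png

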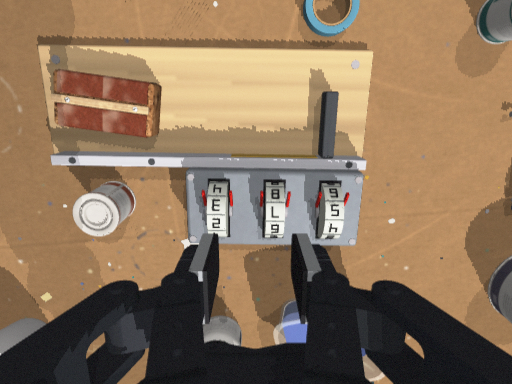

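```bash
python3 - <<'E'
import cv2
im=cv2.imread("pics/w1.png")
a=im[140:255,175:370]
cv2.imwrite("pics/w1a.png",cv2.resize(cv2.rotate(a,cv2.ROTATE_180),None,fx=4,fy=4,interpolation=cv2.INTER_CUBIC))
cv2.imwrite("pics/w1b.png",cv2.resize(im[30:250,30:390],None,fx=2.2,fy=2.2,interpolation=cv2.INTER_CUBIC))
E
```

```text
(no output)
```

View pics/w1a.png

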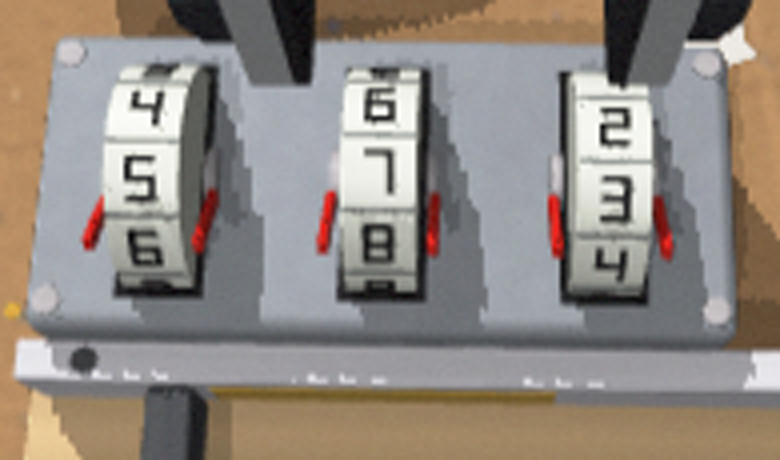

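View pics/w1b.png

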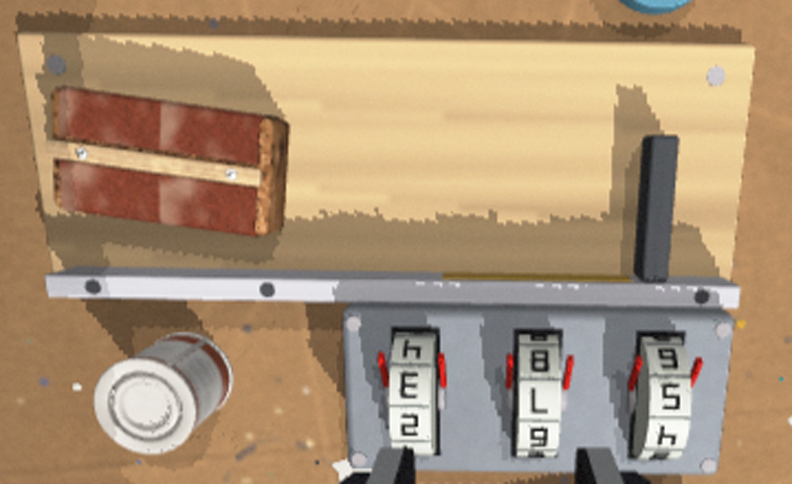

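```bash
python3 - <<'E'
from h import *
d=np.load("w1.npz");c={k:d[k] for k in "KRt"};im=d["im"]
u=lambda p:(np.array(p,float)+.5)/2.2-.5+30
px=u([[18,34],[755,45],[648,137],[47,274],[47,297]])
L=np.array([[-80,-210,12],[-80,170,12],[-34,114,38],[40,-195,42],[52,-195,42]])/1000
W=ray(px,L[:,2],c)
th,t,r=fit2(L,W);print(th,t,r.round(4))
J=Rn.from_euler("z",th).as_matrix()
def toW(p): p=np.atleast_2d(np.array(p,float))/1000; q=p@J.T; q[:,:2]+=t; return q
print(proj(toW([[96,122,88],[96,60,88],[96,-2,88],[142,160,56],[52,-40,56],[52,160,56]]),c).round(1))
for n,y in (("L",122),("M",60),("R",-2)):
  print(n,proj(toW([[96-32*np.sin(a),y,56+32*np.cos(a)] for a in np.radians([0,20,35,50,65,80])]),c).round(1).tolist())
h=cv2.cvtColor(im,cv2.COLOR_RGB2HSV)
m=((h[...,0]<8)|(h[...,0]>172))&(h[...,1]>200)&(h[...,2]>120);m[:160]=0
n,_,st,ce=cv2.connectedComponentsWithStats(m.astype(np.uint8))
for s,q in zip(st[1:],ce[1:]):
    if s[4]>5: print(s,q.round(1), ray(q,.0766,c).round(4))
E
```

```text
-0.10335356551195021 [0.53861407 0.06206544] [0.0026 0.002  0.0025 0.0022 0.0009]
[[334.6 220.6]
 [275.4 219.6]
 [216.1 218.7]
 [357.3 248. ]
 [184.4 170.4]
 [365.6 173.5]]
L [[334.6, 220.6], [335.1, 210.1], [334.8, 202.2], [334.0, 195.1], [332.9, 189.2], [331.4, 185.1]]
M [[275.4, 219.6], [275.7, 209.1], [275.7, 201.2], [275.6, 194.1], [275.3, 188.3], [275.0, 184.1]]
R [[216.1, 218.7], [216.2, 208.1], [216.5, 200.3], [217.0, 193.1], [217.7, 187.3], [218.4, 183.2]]
[202 191   3  10  18] [203.2 194.6] [[0.6099 0.0379 0.0766]]
[229 191   4  15  35] [230.5 197.9] [[0.616  0.0663 0.0766]]
[261 192   2   7  14] [261.5 195. ] [[0.6156 0.0995 0.0766]]
[287 192   3  15  24] [288.  198.8] [[0.6222 0.1272 0.0766]]
[319 192   3   6  13] [319.8 194.7] [[0.6206 0.161  0.0766]]
[345 193   4  10  17] [346.5 197.1] [[0.6257 0.1891 0.0766]]
```

```bash
cat >> h.py <<'E'
TH=-.1034; T0=np.array([.5386,.0621,0])
J=Rn.from_euler("z",TH).as_matrix()
def jw(p): return J@(np.array(p,float)/1000)+T0
def wj(P): return (J.T@(np.array(P)-T0))*1000
def status():
    o=monitor.get_obs();M=Rn.from_rotvec(o["orientation"]).as_matrix()
    Mj=J.T@M
    th=np.degrees(np.arctan2(-Mj[0,2],-Mj[2,2]))
    print("jig",wj(o["tcp_pos"]).round(1),"tilt about y",th.round(2),"lean y",np.degrees(np.arcsin(-Mj[1,2])).round(2),"yaw",np.arctan2(-M[0,1],M[1,1]).round(4),"F",o["contact_force"].round(1),"t",round(o["clock"],2),"w",round(o["grip_width"]*1000,1),"q",np.array(o["joints"]).round(2).tolist())
    return o,M
def goto(pj,tilt=0.,yaw=TH):
    """target TCP in jig mm, tilt about jig y in deg"""
    o,M=status()
    R0=np.c_[[-1,0,0],[0,1,0],[0,0,-1]]
    G=Rn.from_euler("z",yaw).as_matrix()@Rn.from_euler("y",tilt,degrees=True).as_matrix()@R0
    d=jw(pj)-o["tcp_pos"]
    print("turn",Rn.from_matrix(M.T@G).as_rotvec(degrees=True).round(2),"shift present",(M.T@d*1000).round(1),"final axes",(G.T@d*1000).round(1))
def wheel(y,tilt,h):
    a=np.radians(tilt); return [96+h*np.sin(a),y,56+h*np.cos(a)]
E
python3 - <<'E'
from h import *
goto(wheel(122,32,80),32)
print(wheel(122,32,80))
E
```

```text
jig [ 47.7  32.1 267.1] tilt about y -0.03 lean y 0.39 yaw -0.092 F [ 5.1 -3.2 -0. ] t 2.02 w 34.0 q [-0.69, 0.35, 0.56, 1.74, -0.19, 1.12, 1.41]
turn [-0.56 32.02  0.53] shift present [-91.7  89.9 142.7] final axes [-152.9   89.9   73.4]
[np.float64(138.3935411386564), 122, np.float64(123.84384769251407)]
```

Request:
drive_tool(commands=[{"linear": [0, 0.03, 0], "dr": [-0.2, 10.6, 0.2], "jaw": 0.6}, {"linear": [0, 0.03, 0], "dr": [-0.2, 10.6, 0.2], "jaw": 0.6}, {"linear": [0, 0.03, 0], "dr": [-0.2, 10.6, 0.2], "jaw": 0.6}, {"linear": [-0.051, 0, 0.0245], "dr": [0, 0, 0], "jaw": 0.6}, {"linear": [-0.051, 0, 0.0245], "dr": [0, 0, 0], "jaw": 0.6}, {"linear": [-0.051, 0, 0.0245], "dr": [0, 0, 0], "jaw": 0.6}])

```text
clock: 2.78
tcp_pos: [0.6885, 0.1704, 0.1184]
orientation: [-0.136, -2.572, -0.045]
contact_force: [1.3, -0.1, -0.2]
grip_width: 0.0336
```

```bash
python3 - <<'E'
from h import *
goto(wheel(122,32,50),32)
E
```

```text
jig [137.9 123.2 118.4] tilt about y 32.46 lean y -0.28 yaw -0.1065 F [ 1.3 -0.1 -0.2] t 2.77 w 33.6 q [-0.44, 1.01, 0.44, 1.07, -0.48, 1.71, 1.45]
turn [ 0.28 -0.46 -0.03] shift present [ 2.3 -1.3 25.2] final axes [ 2.5 -1.2 25.1]
```

Request:
drive_tool(commands=[{"linear": [0.0023, -0.0012, 0.025], "dr": [0.3, -0.4, 0], "jaw": 0.6}, {"linear": [0, 0, 0.014], "dr": [0, 0, 0], "jaw": 0.6}])

```text
clock: 3.02
tcp_pos: [0.6637, 0.1698, 0.077]
orientation: [-0.138, -2.569, -0.032]
contact_force: [0.5, 0.7, 0.7]
grip_width: 0.034
```

```bash
python3 - <<'E'
from h import *
goto(wheel(122,32,22),32)
im,c=snap("wrist","w2.png"); 
print(proj([jw([96,122,88]),jw([96+32*np.sin(.56),122,56+32*np.cos(.56)])],c))
E
```

```text
jig [113.3 120.   77. ] tilt about y 32.59 lean y 0.23 yaw -0.1052 F [0.5 0.7 0.7] t 3.02 w 34.0 q [-0.47, 1.01, 0.43, 1.17, -0.48, 1.62, 1.47]
turn [-0.24 -0.59 -0.27] shift present [3.5 2.  5. ] final axes [3.6 2.  5. ]
[[257.38325969 207.45795996]
 [257.49762349 246.08455215]]
```

View pics/w2.png

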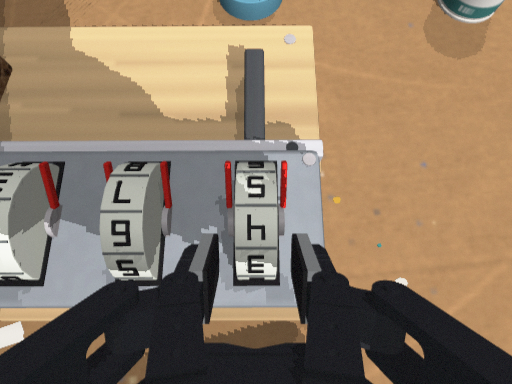

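Request:
drive_tool(commands=[{"linear": [0.0033, 0.002, 0.004], "dr": [-0.2, -0.6, -0.3], "jaw": 0.6}, {"linear": [0, 0, 0], "dr": [0, 0, 0], "jaw": 1}, {"linear": [0, 0, 0], "dr": [0, 0, 0], "jaw": 1}, {"linear": [0, 0, 0], "dr": [0, 0, 0], "jaw": 1}], force=30)

```text
clock: 3.58
tcp_pos: [0.6571, 0.1712, 0.0757]
orientation: [-0.133, -2.58, -0.035]
contact_force: [-1.6, -1.4, -7.2]
grip_width: 0.0189
```

```bash
python3 - <<'E'
from h import *
goto(wheel(122,32,22),32)
E
```

```text
jig [106.6 120.7  75.7] tilt about y 31.99 lean y 0.13 yaw -0.1027 F [-1.6 -1.4 -7.2] t 3.58 w 18.9 q [-0.48, 0.99, 0.43, 1.2, -0.47, 1.59, 1.48]
turn [-0.13  0.01 -0.03] shift present [-1.5  1.3  0.4] final axes [-1.5  1.3  0.4]
```

Request:
drive_tool(commands=[{"linear": [0.0039, 0, 0.0003], "dr": [0, -10, 0], "jaw": 1}, {"linear": [0.0039, 0, 0.0003], "dr": [0, -10, 0], "jaw": 1}, {"linear": [0.0039, 0, 0.0003], "dr": [0, -10, 0], "jaw": 1}, {"linear": [0, 0, 0], "dr": [0, 0, 0], "jaw": 1}])

```text
clock: 4.08
tcp_pos: [0.6448, 0.1723, 0.0775]
orientation: [-0.159, -3.113, 0.001]
contact_force: [0.5, -1.6, -16.3]
grip_width: 0.0189
```

```bash
python3 - <<'E'
from h import *
goto(wheel(122,0,22),0)
im,c=snap("wrist","w3.png"); 
E
```

```text
jig [ 94.3 120.6  77.5] tilt about y 1.4 lean y 0.11 yaw -0.1019 F [  0.5  -1.6 -16.3] t 4.08 w 18.9 q [-0.7, 0.7, 0.52, 1.7, -0.43, 0.89, 1.47]
turn [-0.11 -1.4   0.08] shift present [-1.7  1.4 -0.5] final axes [-1.7  1.4 -0.5]
```

View pics/w3.png

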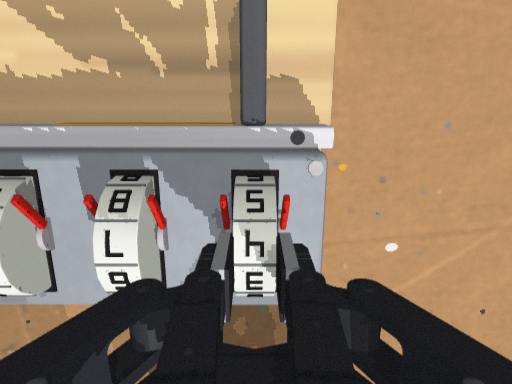

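```bash
cat >> h.py <<'E'
def ang(c,y,rows):
    a=np.radians(np.arange(-60,121,1.)); P=np.array([jw([96-32*np.sin(x),y,56+32*np.cos(x)]) for x in a])
    q=proj(P,c)[:,1]
    k=slice(np.argmax(q),np.argmin(q)+1)
    o=np.argsort(q[k]); return np.interp(rows,q[k][o],np.degrees(a)[k][o]).round(1), np.interp(50,np.degrees(a),q).round(1)
E
python3 - <<'E'
from h import *
c=viewer.calibration("wrist")
print("50deg px",proj([jw([96-32*np.sin(np.radians(50)),122+s,56+32*np.cos(np.radians(50))]) for s in (-13,0,13)],c))
im=cv2.imread("pics/w3.png")
cv2.imwrite("pics/w3a.png",cv2.resize(im[160:310,200:320],None,fx=4,fy=4,interpolation=cv2.INTER_CUBIC))
print(ang(c,122,[185,217,265]))
print(ang(c,60,[174,212,260]))
E
```

```text
50deg px [[227.88834362 201.44539635]
 [256.20266374 201.50640019]
 [284.52312854 201.56741726]]
(array([69.9, 36. , -2.9]), np.float64(201.5))
(array([101. ,  40. ,   1.2]), np.float64(201.2))
```

View pics/w3a.png

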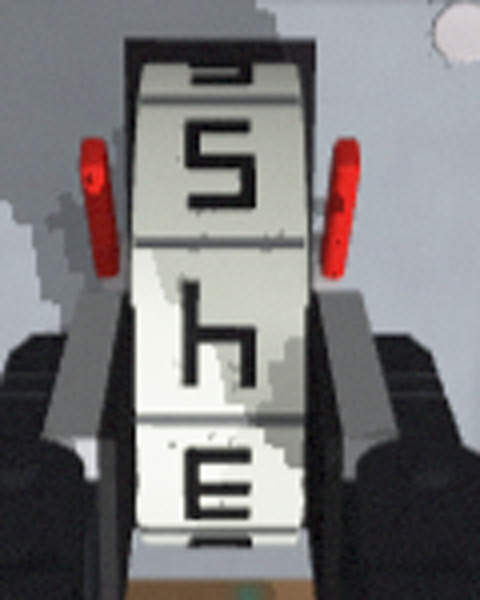

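Request:
drive_tool(commands=[{"linear": [0.0039, 0.0005, 0.0011], "dr": [0, -10, 0], "jaw": 1}, {"linear": [0.0039, 0, 0.0006], "dr": [0, -10, 0], "jaw": 1}, {"linear": [0.0039, 0, 0.0003], "dr": [0, -10, 0], "jaw": 1}, {"linear": [0.0018, 0, 0.0001], "dr": [0, -4.4, 0], "jaw": 1}, {"linear": [0, 0, 0], "dr": [0, 0, 0], "jaw": 1}])

```text
clock: 4.75
tcp_pos: [0.6396, 0.1729, 0.0758]
orientation: [0.147, 2.658, -0.006]
contact_force: [-7.5, -0.7, 0.3]
grip_width: 0.0192
```

```bash
python3 - <<'E'
from h import *
goto(wheel(122,-34,22),-34)
im,c=snap("wrist","w4.png"); im=im[:,:,::-1]
np.savez("w4.npz",**c)
cv2.imwrite("pics/w4a.png",cv2.resize(im[140:310,180:320],None,fx=3.5,fy=3.5,interpolation=cv2.INTER_CUBIC))
E
```

```text
jig [ 89.  120.7  75.8] tilt about y -27.44 lean y -1.04 yaw -0.1053 F [-7.5 -0.7  0.3] t 4.75 w 19.2 q [-1.04, 0.63, 0.74, 2.1, -0.96, 0.2, 1.88]
turn [ 1.   -6.56 -0.72] shift present [ 5.5  1.3 -1. ] final axes [ 5.3  1.3 -1.6]
```

View pics/w4a.png

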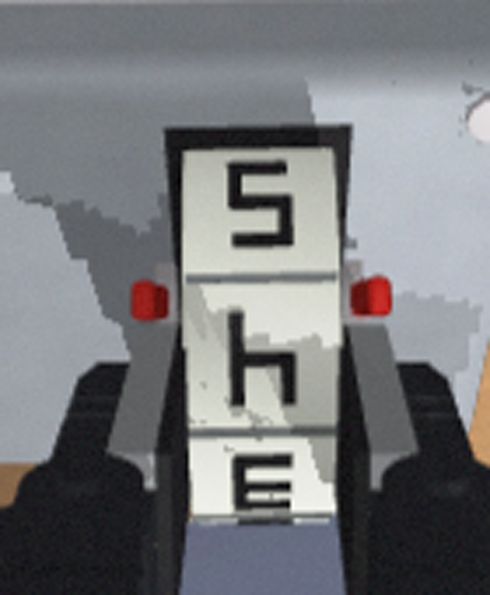

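Request:
drive_tool(commands=[{"linear": [0.003, 0, 0.0005], "dr": [0, 0, 0], "jaw": 1}, {"linear": [0.002, 0, 0.0005], "dr": [0, 0, 0], "jaw": 1}, {"linear": [0, 0, 0], "dr": [0, 0, 0], "jaw": 1}])

```text
clock: 5.18
tcp_pos: [0.64, 0.1729, 0.0758]
orientation: [0.151, 2.669, 0.008]
contact_force: [-16.0, -4.7, 12.4]
grip_width: 0.0188
```

```bash
python3 - <<'E'
from h import *
goto(wheel(122,-34,22),-34)
im,c=snap("wrist","w5.png"); im=im[:,:,::-1]
np.savez("w5.npz",**c)
cv2.imwrite("pics/w5a.png",cv2.resize(im[140:310,180:320],None,fx=3.5,fy=3.5,interpolation=cv2.INTER_CUBIC))
print(ang(c,122,[200]))
E
```

```text
jig [ 89.4 120.7  75.8] tilt about y -26.78 lean y -1.52 yaw -0.1057 F [-16.   -4.7  12.4] t 5.17 w 18.8 q [-1.03, 0.63, 0.73, 2.09, -0.96, 0.22, 1.88]
turn [ 1.46 -7.24 -1.01] shift present [ 5.9  1.3 -1.1] final axes [ 5.6  1.3 -1.9]
(array([70.9]), np.float64(225.7))
```

View pics/w5a.png

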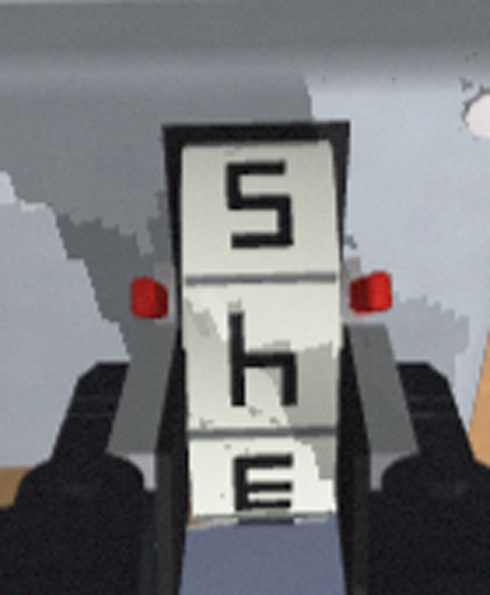

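Request:
drive_tool(commands=[{"linear": [0, 0, 0], "dr": [0, 0, 0], "jaw": 0.6}, {"linear": [0, 0, 0], "dr": [0, 0, 0], "jaw": 0.6}, {"linear": [0, 0, -0.02], "dr": [0, 0, 0], "jaw": 0.6}, {"linear": [0, 0, -0.005], "dr": [0, 5, 0], "jaw": 0.6}])

```text
clock: 5.72
tcp_pos: [0.6361, 0.1788, 0.1013]
orientation: [0.152, 2.761, 0.03]
contact_force: [0.2, 1.1, -0.1]
grip_width: 0.034
```

```bash
python3 - <<'E'
from h import *
c=dict(np.load("w5.npz"));print(ang(c,122,[218.9,263.6]))
goto(wheel(122,0,45),0)
im,c=snap("wrist","w6.png"); im=im[:,:,::-1]
np.savez("w6.npz",**c)
cv2.imwrite("pics/w6a.png",cv2.resize(im[140:310,180:320],None,fx=3.5,fy=3.5,interpolation=cv2.INTER_CUBIC))
print(ang(c,122,[200]))
E
```

```text
(array([55.3, 18.8]), np.float64(225.7))
jig [ 84.9 126.2 101.3] tilt about y -21.51 lean y -2.22 yaw -0.1022 F [ 0.2  1.1 -0.1] t 5.72 w 34.0 q [-1.09, 0.64, 0.88, 2.03, -0.88, 0.43, 1.82]
turn [ 2.35 21.49 -0.37] shift present [-10.3  -4.2   4.2] final axes [-11.1  -4.2   0.3]
(array([45.7]), np.float64(195.3))
```

View pics/w6.png

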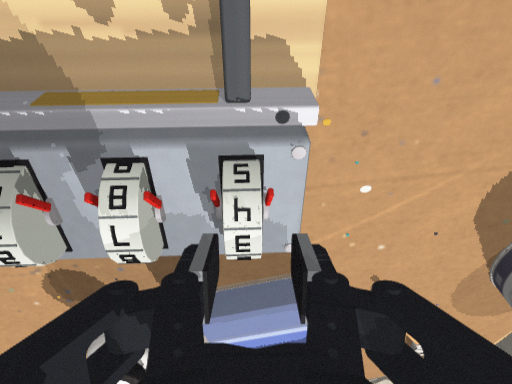

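Request:
drive_tool(commands=[{"linear": [-0.004, -0.003, 0], "dr": [1.0, 10.5, 0], "jaw": 0.6}, {"linear": [-0.005, -0.002, 0], "dr": [1.0, 10.5, 0], "jaw": 0.6}, {"linear": [-0.004, 0, 0], "dr": [0, 4, 0], "jaw": 0.6}])

```text
clock: 6.15
tcp_pos: [0.6534, 0.1769, 0.1057]
orientation: [-0.159, -3.092, -0.024]
contact_force: [0.0, -0.6, 0.1]
grip_width: 0.0342
```

```bash
python3 - <<'E'
from h import *
goto(wheel(120.7,5,22),5)
E
```

```text
jig [102.3 126.  105.7] tilt about y 2.67 lean y -0.73 yaw -0.1028 F [ 0.  -0.6  0.1] t 6.15 w 34.2 q [-0.9, 0.82, 0.9, 1.66, -0.73, 1.08, 1.71]
turn [0.73 2.33 0.09] shift present [ 3.1 -5.7 27.9] final axes [ 2.  -5.3 28. ]
```

Request:
drive_tool(commands=[{"linear": [0.003, -0.0055, 0.005], "dr": [0.7, 2.3, 0], "jaw": 0.6}, {"linear": [0, 0, 0.018], "dr": [0, 0, 0], "jaw": 0.6}, {"linear": [0, 0, 0], "dr": [0, 0, 0], "jaw": 0.6}])

```text
clock: 6.52
tcp_pos: [0.6523, 0.1731, 0.0807]
orientation: [-0.152, -3.054, -0.011]
contact_force: [-0.6, 0.8, 0.4]
grip_width: 0.0342
```

```bash
python3 - <<'E'
from h import *
goto(wheel(120.7,5,22),5)
E
```

```text
jig [101.7 122.1  80.7] tilt about y 4.82 lean y -0.15 yaw -0.0996 F [-0.6  0.8  0.4] t 6.53 w 34.2 q [-0.87, 0.86, 0.87, 1.64, -0.74, 1.09, 1.72]
turn [0.15 0.18 0.23] shift present [ 3.5 -1.4  3.1] final axes [ 3.5 -1.4  3.1]
```

Request:
drive_tool(commands=[{"linear": [0, -0.0012, 0], "dr": [0, 0, 0], "jaw": 1}, {"linear": [0, 0, 0], "dr": [0, 0, 0], "jaw": 1}, {"linear": [0, 0, 0], "dr": [0, 0, 0], "jaw": 1}, {"linear": [0.0025, 0, -0.0002], "dr": [0, -5.8, 0], "jaw": 1}, {"linear": [0.0025, 0, -0.0002], "dr": [0, -5.8, 0], "jaw": 1}, {"linear": [0, 0, 0], "dr": [0, 0, 0], "jaw": 1}])

```text
clock: 7.28
tcp_pos: [0.6463, 0.1722, 0.0822]
orientation: [0.15, 3.014, -0.005]
contact_force: [4.1, -1.7, -8.5]
grip_width: 0.0188
```

```bash
python3 - <<'E'
from h import *
goto(wheel(120.7,-7,22),-7)
im,c=snap("wrist","w7.png"); im=im[:,:,::-1]
np.savez("w7.npz",**c)
cv2.imwrite("pics/w7a.png",cv2.resize(im[140:310,180:320],None,fx=3.5,fy=3.5,interpolation=cv2.INTER_CUBIC))
print(ang(c,122,[200]))
E
```

```text
jig [ 95.7 120.6  82.2] tilt about y -7.11 lean y -0.2 yaw -0.099 F [ 4.1 -1.7 -8.5] t 7.28 w 18.8 q [-0.99, 0.78, 0.9, 1.83, -0.79, 0.81, 1.76]
turn [0.2  0.11 0.23] shift present [2.9 0.1 4.1] final axes [2.9 0.1 4.1]
(array([47.7]), np.float64(197.5))
```

View pics/w7a.png

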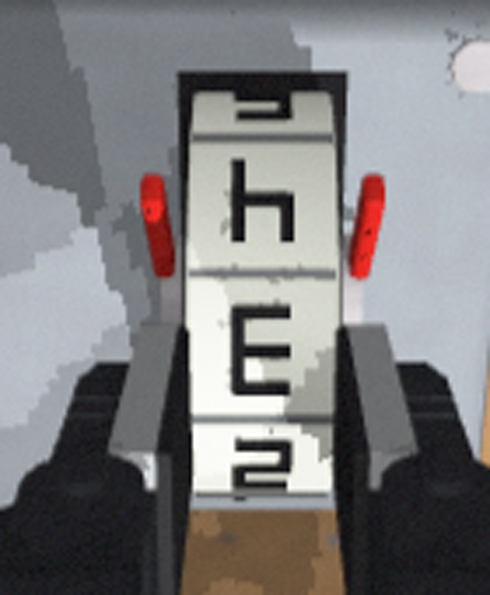

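```bash
python3 - <<'E'
from h import *
c=dict(np.load("w7.npz"));print(ang(c,122,[178.9,217.4,259.1]))
for d in ([2,0,0],[0,0,2]):
    import h
    h.T0=T0+np.array(d)/1000; print(d,ang(c,122,[178.9,217.4,259.1]))
E
```

```text
(array([69.8, 33.1, -2.5]), np.float64(197.5))
[2, 0, 0] (array([75.2, 36.3,  1.1]), np.float64(201.4))
[0, 0, 2] (array([71.8, 34.7, -0. ]), np.float64(199.3))
```

Request:
drive_tool(commands=[{"linear": [0, 0, 0], "dr": [0, 0, 0], "jaw": 0.6}, {"linear": [0, 0, 0], "dr": [0, 0, 0], "jaw": 0.6}, {"linear": [0, 0, -0.03], "dr": [0, 0, 0], "jaw": 0.6}, {"linear": [-0.003, -0.02, 0], "dr": [0, 10.5, 0], "jaw": 0.6}, {"linear": [-0.009, -0.03, 0], "dr": [0, 10.5, 0], "jaw": 0.6}, {"linear": [-0.006, -0.012, 0], "dr": [0, 3.5, 0], "jaw": 0.6}, {"linear": [0, 0, 0], "dr": [0, 0, 0], "jaw": 0.6}])

```text
clock: 8.2
tcp_pos: [0.6562, 0.112, 0.1113]
orientation: [-0.128, -2.816, -0.029]
contact_force: [-0.2, -0.7, -0.7]
grip_width: 0.0345
```

```bash
python3 - <<'E'
from h import *
goto(wheel(58.7,17,22),17)
im,c=snap("wrist","w8.png");
E
```

```text
jig [111.8  61.8 111.3] tilt about y 18.5 lean y -0.08 yaw -0.0917 F [-0.2 -0.7 -0.7] t 8.2 w 34.5 q [-0.68, 0.92, 0.84, 1.45, -0.67, 1.42, 1.76]
turn [ 0.09 -1.5   0.73] shift present [-1.9 -3.2 35.4] final axes [-1.  -3.1 35.5]
```

View pics/w8.png

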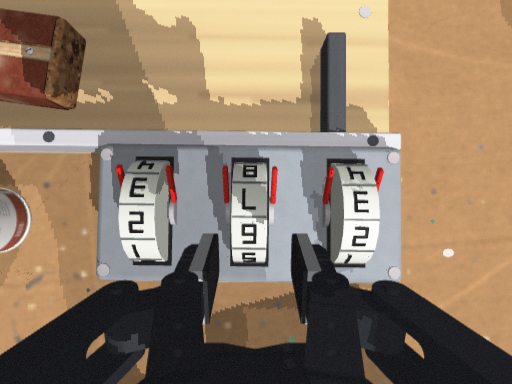

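Request:
drive_tool(commands=[{"linear": [-0.0015, -0.0032, 0.018], "dr": [0, -1.5, 0.7], "jaw": 0.6}, {"linear": [0, 0, 0.013], "dr": [0, 0, 0], "jaw": 0.6}, {"linear": [0, 0, 0], "dr": [0, 0, 0], "jaw": 0.6}])

```text
clock: 8.62
tcp_pos: [0.6465, 0.1141, 0.0815]
orientation: [-0.141, -2.845, -0.027]
contact_force: [0.7, 0.5, 0.4]
grip_width: 0.0339
```

```bash
python3 - <<'E'
from h import *
goto(wheel(58.7,17,22),17)
E
```

```text
jig [102.   62.8  81.5] tilt about y 16.84 lean y -0.19 yaw -0.0997 F [0.7 0.5 0.4] t 8.62 w 33.9 q [-0.71, 0.93, 0.84, 1.51, -0.69, 1.33, 1.77]
turn [0.19 0.16 0.28] shift present [-1.7 -4.1  4.2] final axes [-1.7 -4.1  4.2]
```

Request:
drive_tool(commands=[{"linear": [-0.002, -0.005, 0.002], "dr": [0, 0, 0], "jaw": 0.6}, {"linear": [0, 0, 0], "dr": [0, 0, 0], "jaw": 0.6}])

```text
clock: 8.88
tcp_pos: [0.6479, 0.1097, 0.0799]
orientation: [-0.139, -2.846, -0.028]
contact_force: [0.0, -0.5, 0.4]
grip_width: 0.0341
```

```bash
python3 - <<'E'
from h import *
goto(wheel(58.7,17,22),17)
E
```

```text
jig [103.8  58.6  79.9] tilt about y 16.76 lean y -0.19 yaw -0.0981 F [ 0.  -0.5  0.4] t 8.88 w 34.1 q [-0.7, 0.93, 0.83, 1.51, -0.69, 1.33, 1.78]
turn [0.19 0.24 0.38] shift present [0.5 0.1 3.1] final axes [0.5 0.1 3.1]
```

Request:
drive_tool(commands=[{"linear": [0, 0, 0], "dr": [0, 0, 0], "jaw": 1}, {"linear": [0, 0, 0], "dr": [0, 0, 0], "jaw": 1}, {"linear": [0, 0, 0], "dr": [0, 0, 0], "jaw": 1}, {"linear": [0.0043, 0, 0.0004], "dr": [0, -10, 0], "jaw": 1}, {"linear": [0.0043, 0, 0.0004], "dr": [0, -10, 0], "jaw": 1}, {"linear": [0.0043, 0, 0.0004], "dr": [0, -10, 0], "jaw": 1}, {"linear": [0.0016, 0, 0.0001], "dr": [0, -3.8, 0], "jaw": 1}, {"linear": [0, 0, 0], "dr": [0, 0, 0], "jaw": 1}])

```text
clock: 9.88
tcp_pos: [0.634, 0.1111, 0.0824]
orientation: [0.141, 2.823, -0.012]
contact_force: [7.4, -2.4, -13.9]
grip_width: 0.0191
```

```bash
python3 - <<'E'
from h import *
goto(wheel(58.7,-17,25),-17)
im,c=snap("wrist","w9.png"); im=im[:,:,::-1]
np.savez("w9.npz",**c)
cv2.imwrite("pics/w9a.png",cv2.resize(im[140:310,180:320],None,fx=3.5,fy=3.5,interpolation=cv2.INTER_CUBIC))
E
```

```text
jig [89.9 58.6 82.4] tilt about y -18.04 lean y -0.48 yaw -0.0985 F [  7.4  -2.4 -13.9] t 9.88 w 19.1 q [-0.97, 0.66, 0.86, 2.04, -0.9, 0.48, 1.95]
turn [0.48 1.04 0.14] shift present [1.9 0.1 2. ] final axes [1.8 0.1 2. ]
```

View pics/w9a.png

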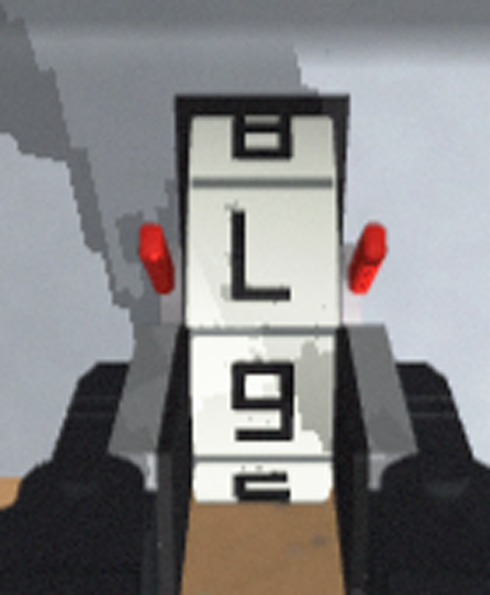

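```bash
python3 - <<'E'
from h import *
c=dict(np.load("w9.npz"));print(ang(c,60,[191.9,233.1,270.2]))
E
```

```text
(array([67.4, 32.1, -3.4]), np.float64(211.2))
```

Request:
drive_tool(commands=[{"linear": [0, 0, 0], "dr": [0, 0, 0], "jaw": 0.6}, {"linear": [0, 0, 0], "dr": [0, 0, 0], "jaw": 0.6}, {"linear": [0, 0, -0.03], "dr": [0, 0, 0], "jaw": 0.6}, {"linear": [-0.01, -0.013, 0.001], "dr": [0, 10.3, 0], "jaw": 0.6}, {"linear": [-0.01, -0.013, 0.001], "dr": [0, 10.3, 0], "jaw": 0.6}, {"linear": [-0.01, -0.013, 0.001], "dr": [0, 10.3, 0], "jaw": 0.6}, {"linear": [-0.01, -0.013, 0.001], "dr": [0, 10.3, 0], "jaw": 0.6}, {"linear": [-0.01, -0.013, 0.001], "dr": [0, 10.3, 0], "jaw": 0.6}])

```text
clock: 10.92
tcp_pos: [0.6661, 0.0462, 0.1071]
orientation: [-0.11, -2.529, -0.046]
contact_force: [0.6, 1.0, 0.6]
grip_width: 0.0342
```

```bash
python3 - <<'E'
from h import *
goto(wheel(-3.3,32,24),32)
im,c=snap("wrist","w10.png"); np.savez("w10.npz",**c)
E
```

```text
jig [128.4  -2.7 107.1] tilt about y 34.98 lean y 0.05 yaw -0.0899 F [0.6 1.  0.6] t 10.93 w 34.2 q [-0.47, 1.08, 0.79, 1.18, -0.63, 1.76, 1.79]
turn [-0.03 -2.98  0.91] shift present [-1.5 -0.6 36.4] final axes [ 0.4 -0.6 36.5]
```

View pics/w10.png

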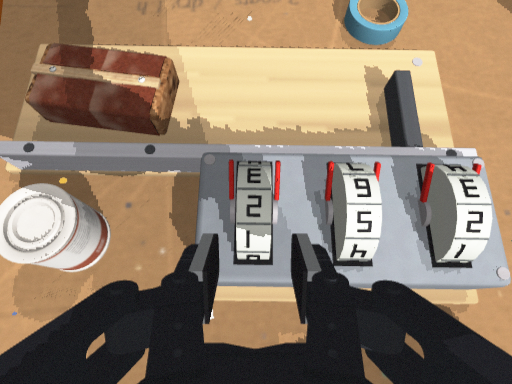

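Request:
drive_tool(commands=[{"linear": [0, -0.0015, 0.018], "dr": [0, -2.9, 0.9], "jaw": 0.6}, {"linear": [0, 0, 0.014], "dr": [0, 0, 0], "jaw": 0.6}, {"linear": [0, 0, 0], "dr": [0, 0, 0], "jaw": 0.6}])

```text
clock: 11.35
tcp_pos: [0.6494, 0.0403, 0.0709]
orientation: [-0.141, -2.565, -0.032]
contact_force: [0.5, 1.0, -0.3]
grip_width: 0.0341
```

```bash
python3 - <<'E'
from h import *
goto(wheel(-3.3,32,24),32)
E
```

```text
jig [112.5 -10.3  70.9] tilt about y 32.85 lean y 0.2 yaw -0.108 F [ 0.5  1.  -0.3] t 11.35 w 34.1 q [-0.5, 1.08, 0.8, 1.28, -0.64, 1.65, 1.81]
turn [-0.21 -0.85 -0.44] shift present [ 6.2  6.9 -2.6] final axes [ 6.1  7.  -2.7]
```

Request:
drive_tool(commands=[{"linear": [0.006, 0.007, -0.0015], "dr": [0, -0.8, -0.4], "jaw": 0.6}, {"linear": [0, 0, 0], "dr": [0, 0, 0], "jaw": 0.6}])

```text
clock: 11.6
tcp_pos: [0.6461, 0.0484, 0.0769]
orientation: [-0.132, -2.581, -0.033]
contact_force: [0.8, 0.0, 0.5]
grip_width: 0.0338
```

```bash
python3 - <<'E'
from h import *
goto(wheel(-3.3,32,24),32)
im,c=snap("wrist","w11.png"); np.savez("w11.npz",**c)
cv2.imwrite("pics/w11a.png",cv2.resize(im[140:310,180:320,::-1],None,fx=3.5,fy=3.5,interpolation=cv2.INTER_CUBIC))
print(ang(c,-2,[200]))
E
```

```text
jig [108.4  -2.5  76.9] tilt about y 31.94 lean y 0.23 yaw -0.101 F [0.8 0.  0.5] t 11.6 w 33.8 q [-0.52, 1.06, 0.8, 1.3, -0.64, 1.64, 1.81]
turn [-0.23  0.06  0.02] shift present [-0.6 -0.8  0.3] final axes [-0.6 -0.8  0.3]
(array([16.1]), np.float64(175.1))
```

View pics/w11a.png

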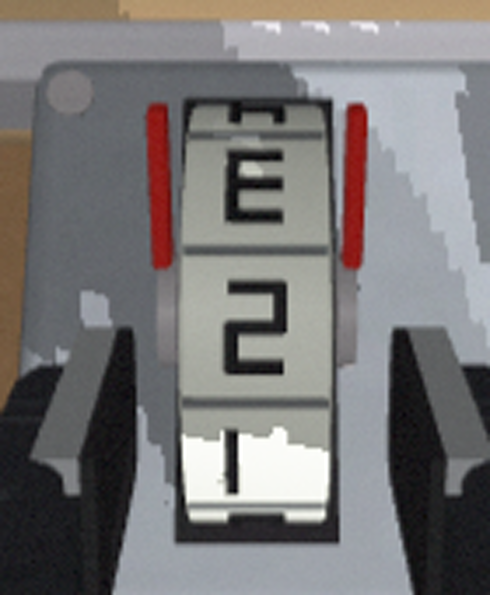

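```bash
python3 - <<'E'
from h import *
c=dict(np.load("w11.npz"));print(ang(c,-2,[177.9,211.1,254.5]))
E
```

```text
(array([ 44. ,   6. , -29.7]), np.float64(175.1))
```

Request:
drive_tool(commands=[{"linear": [-0.004, -0.001, 0.0003], "dr": [0, 8, 0], "jaw": 0.6}, {"linear": [0, 0, 0], "dr": [0, 0, 0], "jaw": 0.6}, {"linear": [0, 0, 0], "dr": [0, 0, 0], "jaw": 1}, {"linear": [0, 0, 0], "dr": [0, 0, 0], "jaw": 1}, {"linear": [0, 0, 0], "dr": [0, 0, 0], "jaw": 1}])

```text
clock: 12.28
tcp_pos: [0.6494, 0.0472, 0.0766]
orientation: [-0.126, -2.446, -0.041]
contact_force: [-0.6, -0.7, -4.9]
grip_width: 0.019
```

```bash
python3 - <<'E'
from h import *
goto(wheel(-3.3,40,24),40)
E
```

```text
jig [111.7  -3.4  76.6] tilt about y 39.67 lean y 0.2 yaw -0.1016 F [-0.6 -0.7 -4.9] t 12.28 w 19.0 q [-0.46, 1.14, 0.77, 1.17, -0.63, 1.79, 1.78]
turn [-0.2   0.33 -0.03] shift present [-1.2  0.1  1.9] final axes [-1.2  0.1  1.9]
```

Request:
drive_tool(commands=[{"linear": [0.0043, 0, 0.0004], "dr": [0, -10, 0], "jaw": 1}, {"linear": [0.0043, 0, 0.0004], "dr": [0, -10, 0], "jaw": 1}, {"linear": [0.0043, 0, 0.0006], "dr": [0, -10, 0], "jaw": 1}, {"linear": [0.0043, 0, 0.0006], "dr": [0, -10, 0], "jaw": 1}, {"linear": [0.0043, 0, 0.0004], "dr": [0, -10, 0], "jaw": 1}, {"linear": [0.0035, 0, 0.0003], "dr": [0, -8, 0], "jaw": 1}, {"linear": [0, 0, 0], "dr": [0, 0, 0], "jaw": 1}])

```text
clock: 13.15
tcp_pos: [0.6208, 0.0501, 0.0806]
orientation: [0.142, 2.788, -0.03]
contact_force: [11.2, -3.2, -22.4]
grip_width: 0.0187
```

```bash
python3 - <<'E'
from h import *
goto(wheel(-3.3,-20,25),-20)
im,c=snap("wrist","w12.png"); np.savez("w12.npz",**c)
cv2.imwrite("pics/w12a.png",cv2.resize(im[140:310,180:320,::-1],None,fx=3.5,fy=3.5,interpolation=cv2.INTER_CUBIC))
E
```

```text
jig [83.  -3.5 80.6] tilt about y -20.1 lean y 0.14 yaw -0.102 F [ 11.2  -3.2 -22.4] t 13.15 w 18.7 q [-0.86, 0.6, 0.81, 2.11, -0.95, 0.38, 2.11]
turn [-0.14  0.1   0.14] shift present [-3.8  0.2  2.6] final axes [-3.8  0.2  2.6]
```

View pics/w12a.png

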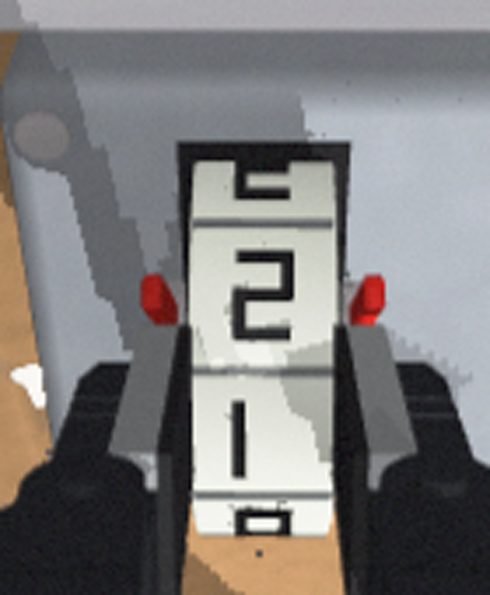

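```bash
python3 - <<'E'
from h import *
c=dict(np.load("w12.npz"));print(ang(c,-2,[203.1,245.9,281.1]))
E
```

```text
(array([70.1, 33.2, -1.7]), np.float64(225.5))
```

Request:
drive_tool(commands=[{"linear": [0, 0, 0.002], "dr": [0, 0, 0], "jaw": 1}, {"linear": [0, 0, 0], "dr": [0, 0, 0], "jaw": 0.6}, {"linear": [0, 0, 0], "dr": [0, 0, 0], "jaw": 0.6}, {"linear": [0, 0, -0.04], "dr": [0, 0, 0], "jaw": 0.6}, {"linear": [0, 0, -0.06], "dr": [0, 0, 0], "jaw": 0.6}, {"linear": [0, 0, -0.05], "dr": [0, 10, 0], "jaw": 0.4}, {"linear": [0, 0, -0.03], "dr": [0, 10, 0], "jaw": 0}, {"linear": [0, 0, 0], "dr": [0, 0, 0], "jaw": 0}])

```text
clock: 14.2
tcp_pos: [0.5656, 0.059, 0.2454]
orientation: [0.15, 3.107, 0.007]
contact_force: [0.0, 0.1, -1.4]
grip_width: 0.0842
```

```bash
python3 - <<'E'
from h import *
status()
im,c=snap("wrist","w13.png"); np.savez("w13.npz",im=im,**c)
E
```

```text
jig [ 27.2  -0.3 245.4] tilt about y -1.77 lean y -0.36 yaw -0.0961 F [ 0.   0.1 -1.4] t 14.2 w 84.2 q [-1.09, 0.52, 1.22, 1.87, -0.56, 1.11, 1.81]
```

View pics/w13.png

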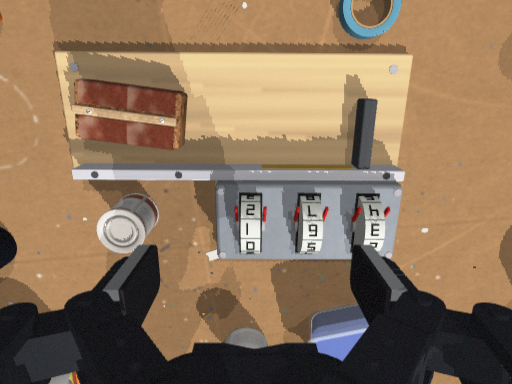

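```bash
python3 - <<'E'
import cv2
im=cv2.imread("pics/w13.png")
cv2.imwrite("pics/w13a.png",cv2.resize(im[40:190,45:245],None,fx=4,fy=4,interpolation=cv2.INTER_CUBIC))
cv2.imwrite("pics/w13b.png",cv2.resize(im[150:270,210:410],None,fx=4,fy=4,interpolation=cv2.INTER_CUBIC))
E
```

```text
(no output)
```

View pics/w13a.png

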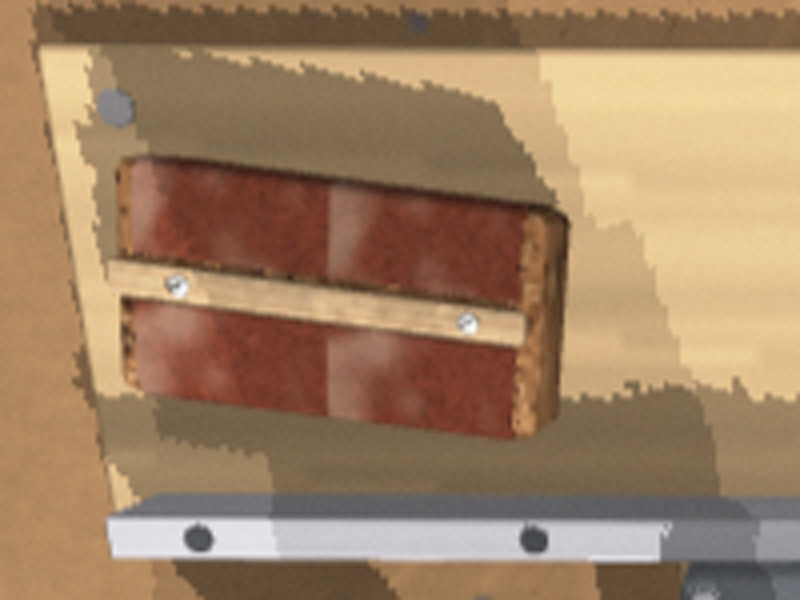

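View pics/w13b.png

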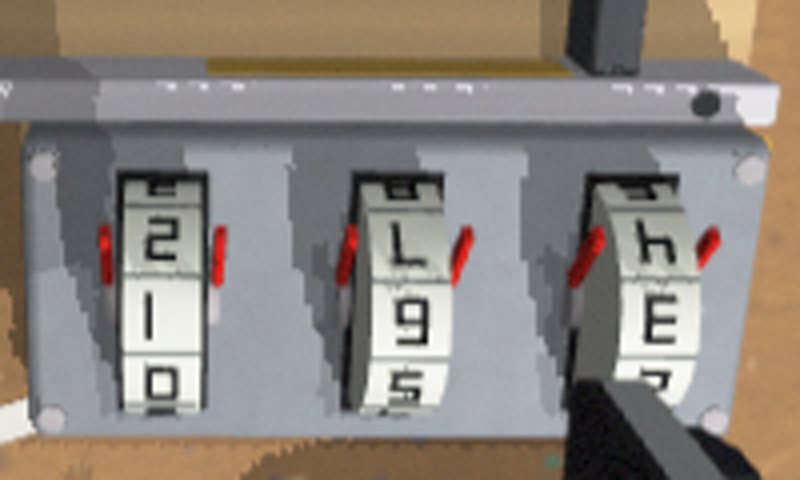

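```bash
python3 - <<'E'
from h import *
d=np.load("w13.npz");c={k:d[k] for k in "KRt"}
u=lambda p:(np.array(p,float)+.5)/4-.5+np.array([45,40])
px=np.r_[u([[40,45],[108,517],[112,560]]),[[412,55],[360,99]]]
L=np.array([[-80,-210,12],[40,-195,42],[52,-195,42],[-80,170,12],[-34,114,38]])/1000
W=ray(px,L[:,2],c);th,t,r=fit2(L,W);print("jig",th,t,r.round(4))
# fence-face direction from edge points of fence top near edge
Wf=ray(u([[108,517],[790,517]]),.042,c)
print((J.T@(Wf-T0).T).T)
for fr in ([[118,158],[550,208],[537,437],[127,388]],):
    Wb=ray(u(fr),.05,c)
    print(np.array([wj(w) for w in Wb]).round(1))
    bt,bp,br=fit2(np.array([[-29,-54],[-29,54],[29,54],[29,-54]])/1000,Wb);print("block rel ang",bt-TH,"jig pos",wj([*bp,0]).round(1),br.round(4))
E
```

```text
jig -0.10393023946460901 [0.5384636  0.06126658] [0.003  0.0021 0.0013 0.0022 0.0044]
[[ 0.03942865 -0.19379182  0.042     ]
 [ 0.03833412 -0.01155775  0.042     ]]
[[ -51.4 -172.5   50. ]
 [ -40.6  -69.5   50. ]
 [  15.7  -76.2   50. ]
 [   3.8 -179.1   50. ]]
block rel ang -0.1111752120686126 jig pos [ -18.1 -124.3    0. ] [0.0027 0.0021 0.0025 0.0023]
```

```bash
sed -i 's/^TH=.*/TH=-.1037; T0=np.array([.5385,.0610,0])/' h.py; python3 - <<'E'
from h import *
plan([.49,-.36,.28],.25)
E
```

```text
p [0.5644 0.0589 0.2438] yaw -0.0966 tilt 1.78 turn [  0.04   1.79 -19.86] shift in final axes [ 0.1757 -0.3875 -0.0362] shift in present axes [ 0.0325 -0.4239 -0.0398] rows 8 each [ 0.022  -0.0484 -0.0045] F [-1.2  0.5 -0.9] t 14.25 w 0.08528721266596771
```

Request:
drive_tool(commands=[{"linear": [0, -0.03, -0.01], "dr": [0, 1.8, -10], "jaw": 0}, {"linear": [0, -0.03, -0.01], "dr": [0, 0, -9.8], "jaw": 0}, {"linear": [0.02, -0.05, -0.004], "dr": [0, 0, 0], "jaw": 0}, {"linear": [0.025, -0.055, -0.004], "dr": [0, 0, 0], "jaw": 0}, {"linear": [0.025, -0.055, -0.004], "dr": [0, 0, 0], "jaw": 0}, {"linear": [0.025, -0.055, -0.004], "dr": [0, 0, 0], "jaw": 0}, {"linear": [0.025, -0.055, -0.004], "dr": [0, 0, 0], "jaw": 0}])

```text
clock: 15.12
tcp_pos: [0.5144, -0.294, 0.273]
orientation: [-0.429, 3.112, 0.009]
contact_force: [0.3, 0.5, -0.4]
grip_width: 0.0852
```

```bash
python3 - <<'E'
from h import *
plan([.49,-.36,.28],.25); status()
im,c=snap("wrist","w14.png"); np.savez("w14.npz",im=im,**c)
E
```

```text
p [ 0.5144 -0.294   0.273 ] yaw 0.2742 tilt 0.34 turn [0.33 0.05 1.39] shift in final axes [ 0.0399 -0.0579 -0.007 ] shift in present axes [ 0.0413 -0.0569 -0.0074] rows 2 each [ 0.02   -0.0289 -0.0035] F [ 0.3  0.5 -0.4] t 15.12 w 0.08518829752150832
jig [  12.8 -355.6  273. ] tilt about y 0.07 lean y -0.33 yaw 0.2742 F [ 0.3  0.5 -0.4] t 15.12 w 85.2 q [-0.34, 0.48, 1.06, 1.76, -0.45, 1.18, 2.69]
```

View pics/w14.png

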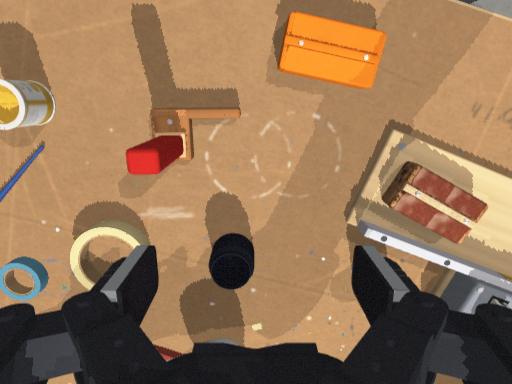

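```bash
python3 - <<'E'
import cv2
im=cv2.imread("pics/w14.png")
cv2.imwrite("pics/w14a.png",cv2.resize(im[95:185,115:255],None,fx=5.5,fy=5.5,interpolation=cv2.INTER_CUBIC))
E
```

```text
(no output)
```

View pics/w14a.png

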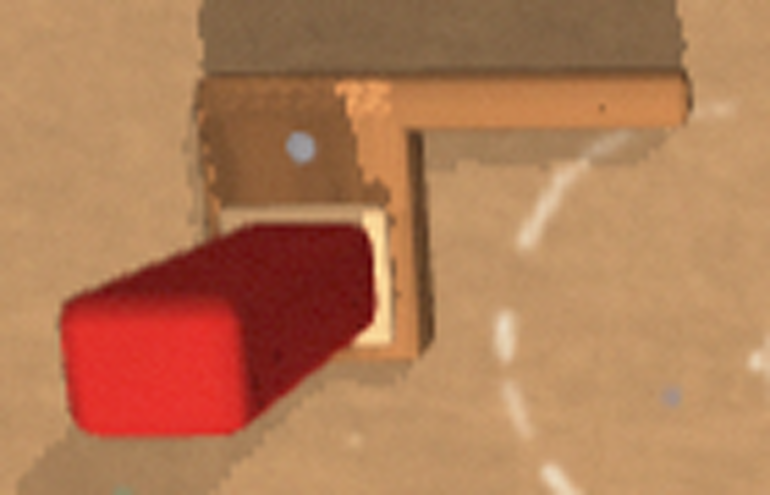

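```bash
python3 - <<'E'
from h import *
d=np.load("w14.npz");c={k:d[k] for k in "KRt"}
u=lambda p:(np.array(p,float)+.5)/5.5-.5+np.array([115,95])
px=u([[200,76],[686,74],[688,124],[405,129],[418,355],[158,367]])
L=np.array([[-42,-22.5],[-42,82.5],[-30,82.5],[-30,22.5],[20,22.5],[0,0]])/1000
W=ray(px,[.022]*5+[.132],c);th,t,r=fit2(L,W);print(th,t,r.round(4)); print(fit2(L[:5],W[:5]))
tp=ray(u([[65,300],[240,298],[245,435],[75,435]]),.132,c);print(fit2(np.array([[-12,-15],[-12,15],[12,15],[12,-15]])/1000,tp))
plan([*t,.26],th-np.pi/2)
E
```

```text
0.2804557359728157 [ 0.52609586 -0.39175507] [0.002  0.0014 0.0009 0.0008 0.0017 0.0014]
(np.float64(0.2767913797792126), array([ 0.52604942, -0.39215699]), array([0.0023177 , 0.00115214, 0.00087745, 0.0005025 , 0.00142505]))
(np.float64(0.26184749091736614), array([ 0.52597865, -0.39060784]), array([0.00211621, 0.00125775, 0.00210776, 0.00145415]))
p [ 0.5096 -0.3046  0.2745] yaw 0.2615 tilt 0.05 turn [-4.000e-02  3.000e-02  8.892e+01] shift in final axes [-0.0884 -0.0082  0.0145] shift in present axes [ 0.0066 -0.0885  0.0146] rows 2 each [-0.0442 -0.0041  0.0073] F [-1.8 -5.9  3.4] t 15.18 w 0.08546549769575551
```

Request:
drive_tool(commands=[{"linear": [0, -0.01, 0], "dr": [0, 0, 10.6], "jaw": 0}, {"linear": [0, 0, 0], "dr": [0, 0, 10.6], "jaw": 0}, {"linear": [0, 0, 0], "dr": [0, 0, 10.6], "jaw": 0}, {"linear": [0, 0, 0], "dr": [0, 0, 10.6], "jaw": 0}, {"linear": [-0.01, 0, 0], "dr": [0, 0, 10.6], "jaw": 0}, {"linear": [-0.01, 0, 0], "dr": [0, 0, 10.6], "jaw": 0}, {"linear": [-0.01, 0, 0], "dr": [0, 0, 10.6], "jaw": 0}, {"linear": [-0.02, 0, 0], "dr": [0, 0, 10.6], "jaw": 0}])

```text
clock: 16.18
tcp_pos: [0.538, -0.3502, 0.2639]
orientation: [1.815, 2.563, 0.006]
contact_force: [0.4, -0.5, -0.1]
grip_width: 0.0853
```

```bash
python3 - <<'E'
from h import *
plan([.526,-.3915,.20],.277-np.pi/2);status()
E
```

```text
p [ 0.538  -0.3502  0.2639] yaw -1.2323 tilt 0.21 turn [ 0.19 -0.1   3.52] shift in final axes [-0.0364 -0.0228  0.0639] shift in present axes [-0.0351 -0.0252  0.0638] rows 2 each [-0.0182 -0.0114  0.032 ] F [ 0.4 -0.5 -0.1] t 16.18 w 0.08530733215031047
jig [  42.  -409.   263.9] tilt about y -0.13 lean y -0.17 yaw -1.2323 F [ 0.4 -0.5 -0.1] t 16.18 w 85.3 q [-0.31, 0.79, 1.35, 1.65, -0.79, 1.36, 1.51]
```

Request:
drive_tool(commands=[{"linear": [-0.018, -0.013, 0], "dr": [0, 0, 3.5], "jaw": 0}, {"linear": [-0.016, -0.011, 0], "dr": [0, 0, 0], "jaw": 0}, {"linear": [0, 0, 0], "dr": [0, 0, 0], "jaw": 0}])

```text
clock: 16.55
tcp_pos: [0.5238, -0.3901, 0.2591]
orientation: [-1.902, -2.5, -0.003]
contact_force: [-0.0, -0.1, -0.2]
grip_width: 0.0854
```

```bash
python3 - <<'E'
from h import *
plan([.526,-.3915,.19],.277-np.pi/2);status()
im,c=snap("wrist","w15.png"); np.savez("w15.npz",im=im,**c)
E
```

```text
p [ 0.5238 -0.3901  0.2591] yaw -1.3007 tilt 0.11 turn [ 0.08 -0.08 -0.39] shift in final axes [-0.0019  0.0017  0.0691] shift in present axes [-0.002   0.0016  0.0691] rows 2 each [-0.001   0.0009  0.0345] F [-0.  -0.1 -0.2] t 16.55 w 0.08542840824859194
jig [  32.1 -450.2  259.1] tilt about y -0.04 lean y -0.1 yaw -1.3007 F [-0.  -0.1 -0.2] t 16.55 w 85.4 q [-0.22, 0.81, 1.34, 1.63, -0.8, 1.36, 1.5]
```

View pics/w15.png

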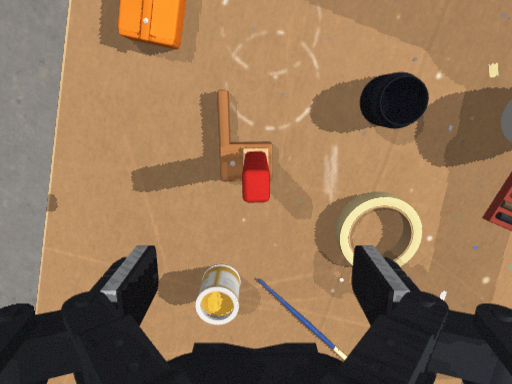

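```bash
python3 - <<'E'
from h import *
d=np.load("w15.npz");c={k:d[k] for k in "KRt"};im=d["im"]
h=cv2.cvtColor(im,cv2.COLOR_RGB2HSV);m=(((h[...,0]<8)|(h[...,0]>172))&(h[...,1]>180)&(h[...,2]>190)).astype(np.uint8);m[:140]=0;m[220:]=0
n,_,st,ce=cv2.connectedComponentsWithStats(m);k=1+st[1:,4].argmax();print(st[k],ce[k],ray(ce[k],.132,c))
cnt=cv2.findContours(m,0,1)[0];print(cv2.minAreaRect(max(cnt,key=len)))
# foot corners: toe outer near... 
cv2.imwrite("pics/w15a.png",cv2.resize(im[80:210,205:290,::-1],None,fx=4.5,fy=4.5,interpolation=cv2.INTER_CUBIC))
E
```

```text
[246 171  23  30 668] [257.10179641 185.26197605] [[ 0.52752932 -0.39016819  0.132     ]]
((257.0, 185.5), (29.0, 22.0), 90.0)
```

View pics/w15a.png

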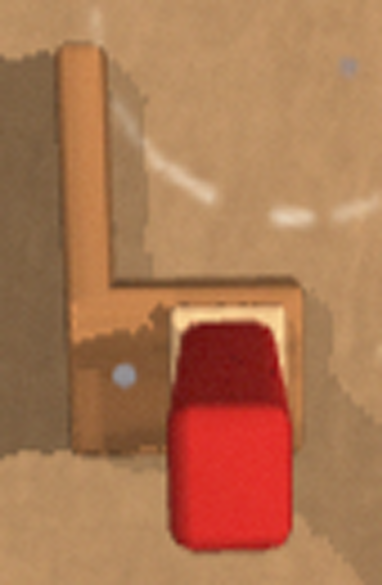

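```bash
python3 - <<'E'
from h import *
d=np.load("w15.npz");c={k:d[k] for k in "KRt"}
u=lambda p:(np.array(p,float)+.5)/4.5-.5+np.array([205,80])
px=u([[58,45],[103,45],[110,285],[301,288],[72,452]])
L=np.array([[-42,82.5],[-30,82.5],[-30,22.5],[20,22.5],[-42,-22.5]])/1000
W=ray(px,.022,c);print(fit2(L,W))
plan([.527,-.391,.086],.272-np.pi/2)
E
```

```text
(np.float64(0.272467762063442), array([ 0.52675655, -0.39200784]), array([0.00103006, 0.00092864, 0.00050275, 0.00120455, 0.00180871]))
p [ 0.5245 -0.3891  0.2589] yaw -1.2992 tilt 0.16 turn [ 0.09 -0.13 -0.02] shift in final axes [-0.0025  0.0018  0.1729] shift in present axes [-0.0029  0.0016  0.1729] rows 3 each [-0.0008  0.0006  0.0576] F [-0.1  0.6 -0.1] t 16.6 w 0.08511253272457489
```

Request:
drive_tool(commands=[{"linear": [-0.0025, 0.0018, 0.05], "dr": [0, 0, 0], "jaw": 0}, {"linear": [0, 0, 0.05], "dr": [0, 0, 0], "jaw": 0}, {"linear": [0, 0, 0.04], "dr": [0, 0, 0], "jaw": 0}, {"linear": [0, 0, 0.015], "dr": [0, 0, 0], "jaw": 0}, {"linear": [0, 0, 0], "dr": [0, 0, 0], "jaw": 0}])

```text
clock: 17.23
tcp_pos: [0.5307, -0.3853, 0.0994]
orientation: [1.892, 2.505, 0.008]
contact_force: [1.1, -0.0, 1.4]
grip_width: 0.0853
```

```bash
python3 - <<'E'
from h import *
plan([.527,-.391,.086],.272-np.pi/2)
E
```

```text
p [ 0.5307 -0.3853  0.0994] yaw -1.2939 tilt 0.32 turn [ 0.31 -0.07  0.28] shift in final axes [-0.0045 -0.005   0.0134] shift in present axes [-0.0045 -0.0051  0.0134] rows 1 each [-0.0045 -0.005   0.0134] F [ 1.1 -0.   1.4] t 17.23 w 0.08533321258662191
```

Request:
drive_tool(commands=[{"linear": [-0.0045, -0.005, 0.008], "dr": [0.3, 0, 0.3], "jaw": 0}, {"linear": [0, 0, 0.004], "dr": [0, 0, 0], "jaw": 0}, {"linear": [0, 0, 0], "dr": [0, 0, 0], "jaw": 0}])

```text
clock: 17.6
tcp_pos: [0.5284, -0.3928, 0.0904]
orientation: [1.897, 2.498, 0.0]
contact_force: [-0.7, 0.3, -0.3]
grip_width: 0.0855
```

```bash
python3 - <<'E'
from h import *
plan([.527,-.391,.086],.272-np.pi/2)
E
```

```text
p [ 0.5284 -0.3928  0.0904] yaw -1.2991 tilt 0.26 turn [ 0.17  0.19 -0.02] shift in final axes [ 0.0021 -0.0008  0.0044] shift in present axes [ 0.0021 -0.0008  0.0044] rows 1 each [ 0.0021 -0.0008  0.0044] F [-0.7  0.3 -0.3] t 17.6 w 0.08552191333821091
```

Good; close on the handle.

Request:
drive_tool(commands=[{"linear": [0.001, 0, 0.002], "dr": [0, 0, 0], "jaw": 1}, {"linear": [0, 0, 0], "dr": [0, 0, 0], "jaw": 1}, {"linear": [0, 0, 0], "dr": [0, 0, 0], "jaw": 1}, {"linear": [0, 0, 0], "dr": [0, 0, 0], "jaw": 1}, {"linear": [0, 0, 0], "dr": [0, 0, 0], "jaw": 1}], force=60)

```text
clock: 18.23
tcp_pos: [0.5284, -0.3923, 0.0893]
orientation: [1.897, 2.497, 0.001]
contact_force: [-0.1, -0.4, -0.1]
grip_width: 0.0235
```

```bash
python3 - <<'E'
from h import *
plan([.527,-.391,.15],.272-np.pi/2);status()
im,c=snap("wrist","w16.png"); np.savez("w16.npz",im=im,**c)
E
```

```text
p [ 0.5284 -0.3923  0.0893] yaw -1.2993 tilt 0.34 turn [ 0.22  0.26 -0.03] shift in final axes [ 0.0016 -0.001  -0.0607] shift in present axes [ 0.0013 -0.0007 -0.0607] rows 2 each [ 0.0008 -0.0005 -0.0304] F [-0.1 -0.4 -0.1] t 18.23 w 0.023518917924408567
jig [  36.8 -451.9   89.3] tilt about y -0.3 lean y 0.16 yaw -1.2993 F [-0.1 -0.4 -0.1] t 18.23 w 23.5 q [-0.16, 0.96, 1.16, 1.76, -0.99, 1.12, 1.61]
```

View pics/w16.png

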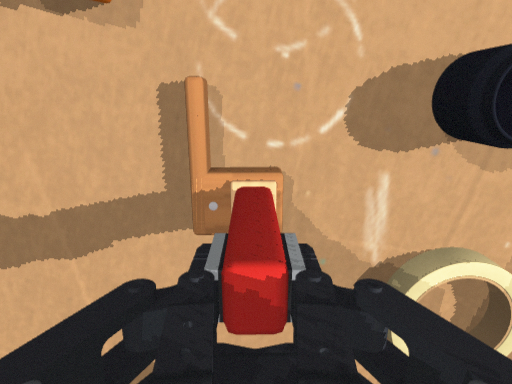

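```bash
python3 - <<'E'
from h import *
d=np.load("w16.npz");im=d["im"]
cv2.imwrite("pics/w16a.png",cv2.resize(im[65:245,170:300,::-1],None,fx=4,fy=4,interpolation=cv2.INTER_CUBIC)[:600])
E
```

```text
(no output)
```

View pics/w16a.png

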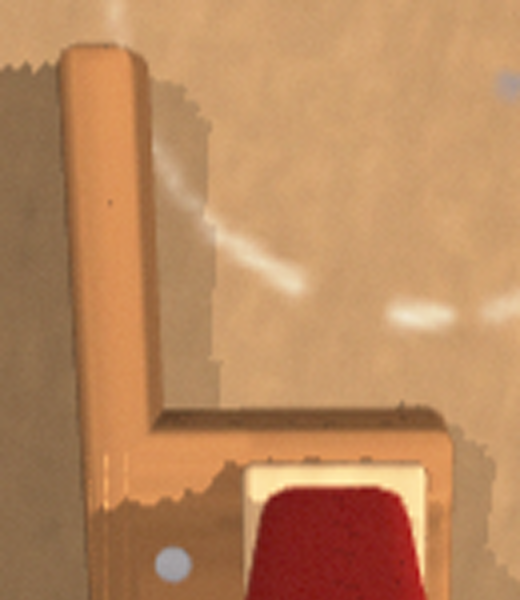

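```bash
python3 - <<'E'
from h import *
d=np.load("w16.npz");c={k:d[k] for k in "KRt"}
u=lambda p:(np.array(p,float)+.5)/4-.5+np.array([170,65])
px=u([[60,48],[133,48],[149,431],[450,431]])
L=np.array([[-42,82.5],[-30,82.5],[-30,22.5],[20,22.5]])/1000
W=ray(px,.022,c);th,t,r=fit2(L,W);print(th,t,r)
o,M=status()
print("axis in tool",(M.T@(np.array([*t,0])-o["tcp_pos"])*1000).round(1), "yaw diff",th-np.pi/2-np.arctan2(-M[0,1],M[1,1]))
Wc=ray(u([160,412]),0,c)[0]; print("bottom corner",Wc, "pred", t+Rn.from_euler("z",th).as_matrix()[:2,:2]@[-.03,.0225])
E
```

```text
0.2668773856919754 [ 0.52850509 -0.39229387] [0.00106661 0.00058792 0.00051249 0.00107928]
jig [  36.8 -451.9   89.3] tilt about y -0.3 lean y 0.16 yaw -1.2993 F [-0.3 -0.7  0.5] t 18.27 w 23.2 q [-0.16, 0.96, 1.16, 1.76, -0.99, 1.12, 1.61]
axis in tool [ 0.3 -0.2 89.3] yaw diff -0.0046385864695046575
bottom corner [ 0.49302883 -0.37975375  0.        ] pred [ 0.4936334  -0.37850201]
```

Request:
drive_tool(commands=[{"linear": [0, 0, -0.02], "dr": [0, 0, 0], "jaw": 1}, {"linear": [0, 0, -0.04], "dr": [0, 0, 0], "jaw": 1}, {"linear": [0, 0, -0.012], "dr": [0, 0, 7], "jaw": 1}, {"linear": [0, 0, 0], "dr": [0, 0, 8], "jaw": 1}, {"linear": [0, 0, 0], "dr": [0, 0, 6], "jaw": 1}, {"linear": [0, 0, 0], "dr": [0, 0, 0], "jaw": 1}])

```text
clock: 19.02
tcp_pos: [0.5282, -0.3926, 0.1701]
orientation: [2.329, 2.095, 0.004]
contact_force: [-0.9, -0.5, -2.3]
grip_width: 0.0233
```

```bash
cat >> h.py <<'E'
def sgo(corner,zu,yaw=None):
    """stick corner target in jig mm, underside height zu mm"""
    o,M=status()
    yaw=TH-np.pi/2+.005
    G=Rn.from_euler("z",yaw).as_matrix()@np.c_[[-1,0,0],[0,1,0],[0,0,-1]]
    tgt=jw([corner[0]+30,corner[1]-22.5,zu+89.3]); d=tgt-o["tcp_pos"]
    cur=wj(o["tcp_pos"]); print("corner now",(cur[:2]-[30,-22.5]).round(1),"under",(cur[2]-89.3).round(1))
    print("turn",Rn.from_matrix(M.T@G).as_rotvec(degrees=True).round(2),"shift now",(M.T@d*1000).round(1),"final",(G.T@d*1000).round(1), "F jig",(J.T@o["contact_force"]).round(1))
E
python3 - <<'E'
from h import *
sgo([-68,-184],70)
im,c=snap("wrist","w17.png"); np.savez("w17.npz",im=im,**c)
E
```

```text
jig [  36.7 -452.2  170.1] tilt about y -0.46 lean y 0.24 yaw -1.6766 F [-0.9 -0.5 -2.3] t 19.02 w 23.3 q [-0.21, 0.94, 1.32, 1.71, -0.96, 1.28, 1.23]
corner now [   6.7 -429.7] under 80.8
turn [ 0.46  0.24 -0.41] shift now [245.6 -75.3   9.2] final [246.1 -73.5  10.8] F jig [-0.9 -0.6 -2.3]
```

View pics/w17.png

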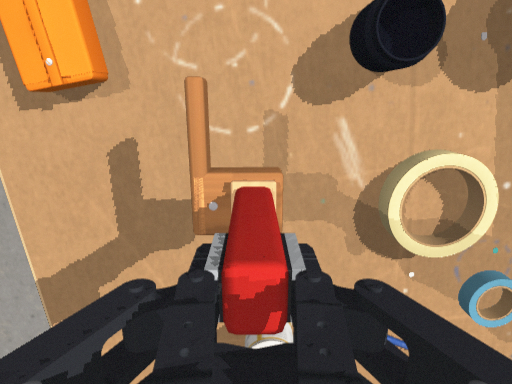

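Request:
drive_tool(commands=[{"linear": [0.03, -0.02, 0], "dr": [0.4, 0.2, -0.4], "jaw": 1}, {"linear": [0.045, -0.025, 0], "dr": [0, 0, 0], "jaw": 1}, {"linear": [0.05, -0.025, 0], "dr": [0, 0, 0], "jaw": 1}, {"linear": [0.05, -0.005, 0], "dr": [0, 0, 0], "jaw": 1}, {"linear": [0.04, 0, 0], "dr": [0, 0, 0], "jaw": 1}, {"linear": [0.01, 0, 0], "dr": [0, 0, 0], "jaw": 1}, {"linear": [0, 0, 0], "dr": [0, 0, 0], "jaw": 1}])

```text
clock: 19.95
tcp_pos: [0.4718, -0.1563, 0.1714]
orientation: [2.311, 2.126, 0.004]
contact_force: [-0.2, -0.9, -1.2]
grip_width: 0.0237
```

```bash
python3 - <<'E'
from h import *
sgo([-68,-184],40)
im,c=snap("wrist","w18.png"); np.savez("w18.npz",im=im,**c)
E
```

```text
jig [ -43.8 -223.1  171.4] tilt about y -0.16 lean y -0.04 yaw -1.6542 F [-0.2 -0.9 -1.2] t 19.95 w 23.7 q [-0.78, 0.74, 1.43, 2.09, -0.84, 1.11, 0.99]
corner now [ -73.8 -200.6] under 82.1
turn [ 0.16 -0.04  0.87] shift now [16.4  6.  42.1] final [16.5  5.9 42.1] F jig [-0.1 -0.9 -1.2]
```

View pics/w18.png

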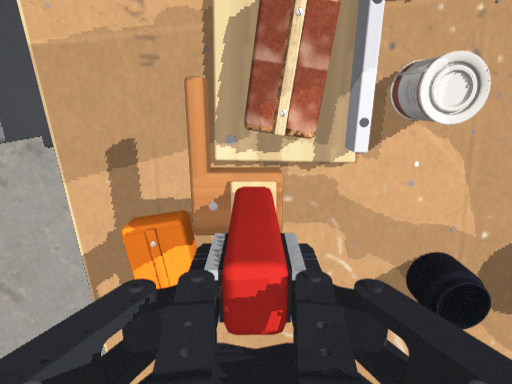

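```bash
python3 - <<'E'
from h import *
d=np.load("w18.npz");c={k:d[k] for k in "KRt"}
W=ray([[246,131],[313,137],[256,20],[336,22]],.05,c)
print("block pts jig",np.array([wj(w) for w in W]).round(1))
W=ray([[358,20],[347,148],[367,151],[383,0]],.042,c); print("fence top pts",np.array([wj(w) for w in W]).round(1))
W=ray([[213,163],[355,160]],.012,c); print("board end",np.array([wj(w) for w in W]).round(1))
E
```

```text
block pts jig [[ -50.1 -178.    50. ]
 [   3.3 -181.6   50. ]
 [ -43.9  -98.2   50. ]
 [  14.3  -98.3   50. ]]
fence top pts [[  32.4  -95.    42. ]
 [  33.6 -191.    42. ]
 [  50.5 -193.1   42. ]
 [  49.5  -81.2   42. ]]
board end [[ -81.2 -211.7   12. ]
 [  50.8 -206.2   12. ]]
```

Request:
drive_tool(commands=[{"linear": [0.015, 0.005, 0.02], "dr": [0, 0, 0.9], "jaw": 1}, {"linear": [0, 0, 0.025], "dr": [0, 0, 0], "jaw": 1}, {"linear": [0, 0, 0], "dr": [0, 0, 0], "jaw": 1}])

```text
clock: 20.38
tcp_pos: [0.4786, -0.1475, 0.1268]
orientation: [2.331, 2.097, 0.003]
contact_force: [0.5, 0.1, -0.8]
grip_width: 0.0231
```

```bash
python3 - <<'E'
from h import *
sgo([-68,-184],14)
E
```

```text
jig [ -38.  -213.6  126.8] tilt about y -0.32 lean y 0.15 yaw -1.6763 F [ 0.5  0.1 -0.8] t 20.38 w 23.1 q [-0.74, 0.79, 1.35, 2.12, -0.93, 1.04, 1.0]
corner now [ -68.  -191.1] under 37.5
turn [ 0.32  0.15 -0.39] shift now [ 7.2 -0.1 23.5] final [ 7.1  0.1 23.5] F jig [ 0.5  0.2 -0.8]
```

Request:
drive_tool(commands=[{"linear": [0.007, 0, 0.01], "dr": [0.3, 0.1, -0.4], "jaw": 1}, {"linear": [0, 0, 0.011], "dr": [0, 0, 0], "jaw": 1}, {"linear": [0, 0, 0], "dr": [0, 0, 0], "jaw": 1}])

```text
clock: 20.75
tcp_pos: [0.4801, -0.1425, 0.1061]
orientation: [2.328, 2.105, 0.0]
contact_force: [-0.9, -0.5, -1.3]
grip_width: 0.0235
```

```bash
python3 - <<'E'
from h import *
sgo([-58,-184],14)
im,c=snap("wrist","w19.png"); np.savez("w19.npz",im=im,**c)
im,c=snap("scene","s1.png"); cv2.imwrite("pics/s1a.png",cv2.resize(im[140:300,180:360,::-1],None,fx=4,fy=3.7,interpolation=cv2.INTER_CUBIC))
E
```

```text
jig [ -37.  -208.5  106.1] tilt about y -0.13 lean y 0.11 yaw -1.671 F [-0.9 -0.5 -1.3] t 20.75 w 23.5 q [-0.73, 0.81, 1.3, 2.13, -0.97, 1.01, 1.01]
corner now [ -67. -186.] under 16.8
turn [ 0.13  0.11 -0.09] shift now [1.9 9.  2.9] final [1.9 9.1 2.8] F jig [-0.9 -0.6 -1.3]
```

View pics/w19.png

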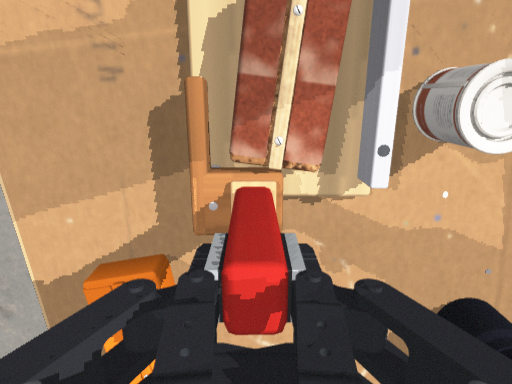

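View pics/s1a.png

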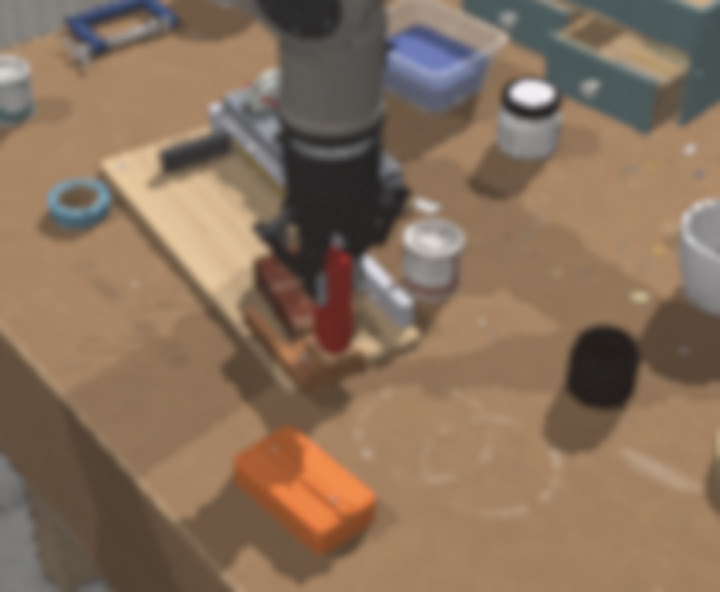

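Request:
drive_tool(commands=[{"linear": [0.003, 0.004, 0.002], "dr": [0, 0, 0], "jaw": 1}, {"linear": [0, 0.007, 0], "dr": [0, 0, 0], "jaw": 1}, {"linear": [0, 0.007, 0], "dr": [0, 0, 0], "jaw": 1}, {"linear": [0, 0.007, 0], "dr": [0, 0, 0], "jaw": 1}, {"linear": [0, 0.006, 0], "dr": [0, 0, 0], "jaw": 1}, {"linear": [0, 0, 0], "dr": [0, 0, 0], "jaw": 1}])

```text
clock: 21.6
tcp_pos: [0.5148, -0.1427, 0.1054]
orientation: [2.325, 2.106, 0.002]
contact_force: [-0.9, 0.1, -1.9]
grip_width: 0.0231
```

```bash
python3 - <<'E'
from h import *
sgo([-19,-182],15)
im,c=snap("wrist","w20.png"); np.savez("w20.npz",im=im,**c)
E
```

```text
jig [  -2.4 -205.1  105.4] tilt about y -0.26 lean y 0.14 yaw -1.6696 F [-0.9  0.1 -1.9] t 21.6 w 23.1 q [-0.7, 0.84, 1.27, 2.06, -0.97, 1.04, 0.98]
corner now [ -32.4 -182.6] under 16.1
turn [ 0.26  0.14 -0.01] shift now [ 0.5 13.4  1.2] final [ 0.5 13.4  1.1] F jig [-0.9  0.1 -1.9]
```

View pics/w20.png

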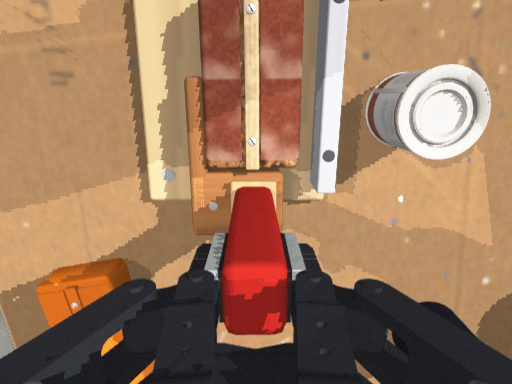

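Request:
drive_tool(commands=[{"linear": [0.002, 0.005, 0], "dr": [0, 0, 0], "jaw": 1}, {"linear": [0.001, 0.005, 0], "dr": [0, 0, 0], "jaw": 1}, {"linear": [0, 0.002, 0], "dr": [0, 0, 0], "jaw": 1}, {"linear": [0, 0, 0], "dr": [0, 0, 0], "jaw": 1}])

```text
clock: 22.15
tcp_pos: [0.527, -0.1407, 0.1053]
orientation: [2.326, 2.106, 0.001]
contact_force: [-0.4, 0.5, -2.3]
grip_width: 0.0236
```

```bash
python3 - <<'E'
from h import *
sgo([-18,-180],15)
im,c=snap("wrist","w21.png"); np.savez("w21.npz",im=im,**c)
E
```

```text
jig [   9.5 -201.8  105.3] tilt about y -0.21 lean y 0.12 yaw -1.6702 F [-0.4  0.5 -2.3] t 22.15 w 23.6 q [-0.69, 0.85, 1.27, 2.03, -0.98, 1.05, 0.96]
corner now [ -20.5 -179.3] under 16.0
turn [ 0.21  0.12 -0.04] shift now [-0.7  2.5  1. ] final [-0.7  2.5  1. ] F jig [-0.4  0.4 -2.3]
```

View pics/w21.png

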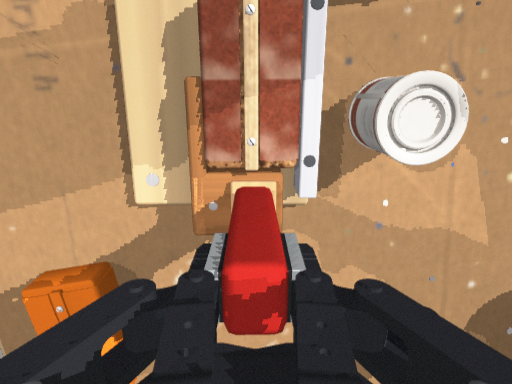

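Request:
drive_tool(commands=[{"linear": [0.002, 0.002, 0], "dr": [0, 0, 0], "jaw": 1}, {"linear": [0.001, 0.002, 0], "dr": [0, 0, 0], "jaw": 1}, {"linear": [0, 0, 0], "dr": [0, 0, 0], "jaw": 1}])

```text
clock: 22.58
tcp_pos: [0.5294, -0.1386, 0.1051]
orientation: [2.329, 2.106, -0.003]
contact_force: [-1.1, -0.4, -1.7]
grip_width: 0.0233
```

```bash
python3 - <<'E'
from h import *
sgo([-18,-180],15)
E
```

```text
jig [  11.6 -199.4  105.1] tilt about y -0.01 lean y 0.15 yaw -1.6712 F [-1.1 -0.4 -1.7] t 22.57 w 23.3 q [-0.7, 0.86, 1.26, 2.02, -0.97, 1.06, 0.95]
corner now [ -18.4 -176.9] under 15.8
turn [ 0.01  0.15 -0.1 ] shift now [-3.1  0.4  0.8] final [-3.1  0.4  0.8] F jig [-1.  -0.5 -1.7]
```

Request:
drive_tool(commands=[{"linear": [0.001, 0.003, 0], "dr": [0, 0, 0], "jaw": 1}, {"linear": [0, 0, 0], "dr": [0, 0, 0], "jaw": 1}])

```text
clock: 22.82
tcp_pos: [0.5297, -0.1385, 0.1046]
orientation: [-2.33, -2.105, 0.009]
contact_force: [-0.8, -1.1, -0.5]
grip_width: 0.0234
```

```bash
python3 - <<'E'
from h import *
sgo([-18,-180],15)
im,c=snap("wrist","w22.png"); np.savez("w22.npz",im=im,**c)
cv2.imwrite("pics/w22a.png",cv2.resize(im[0:250,120:420,::-1],None,fx=2.4,fy=2.4,interpolation=cv2.INTER_CUBIC))
E
```

```text
jig [  11.9 -199.3  104.6] tilt about y 0.28 lean y 0.19 yaw -1.672 F [-0.8 -1.1 -0.5] t 22.82 w 23.4 q [-0.7, 0.86, 1.26, 2.02, -0.97, 1.06, 0.95]
corner now [ -18.1 -176.8] under 15.3
turn [-0.28  0.19 -0.14] shift now [-3.2  0.1  0.3] final [-3.2  0.1  0.3] F jig [-0.7 -1.2 -0.5]
```

View pics/w22a.png

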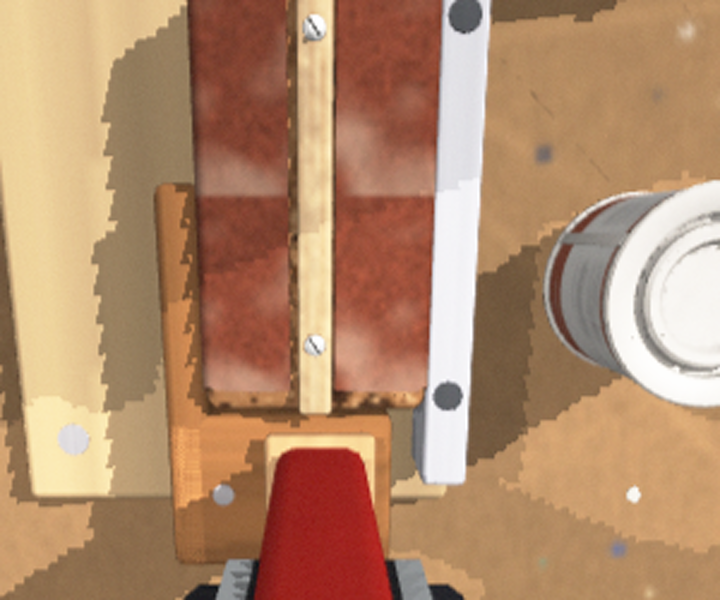

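Request:
drive_tool(commands=[{"linear": [0.006, 0.0015, 0], "dr": [0, 0, 0], "jaw": 1}, {"linear": [0.009, 0.002, 0], "dr": [0, 0, 0], "jaw": 1}, {"linear": [0.009, 0.002, 0], "dr": [0, 0, 0], "jaw": 1}, {"linear": [0.009, 0.002, 0], "dr": [0, 0, 0], "jaw": 1}])

```text
clock: 23.38
tcp_pos: [0.533, -0.1141, 0.1046]
orientation: [2.337, 2.098, -0.035]
contact_force: [-9.0, -6.1, 0.3]
grip_width: 0.0235
```

```bash
python3 - <<'E'
from h import *
sgo([-18,-140],15)
im,c=snap("wrist","w23.png"); np.savez("w23.npz",im=im,**c)
cv2.imwrite("pics/w23a.png",cv2.resize(im[0:250,120:420,::-1],None,fx=2.4,fy=2.4,interpolation=cv2.INTER_CUBIC))
E
```

```text
jig [  12.6 -174.7  104.6] tilt about y 0.82 lean y 0.98 yaw -1.6787 F [-9.  -6.1  0.3] t 23.38 w 23.5 q [-0.75, 0.88, 1.28, 2.02, -0.97, 1.07, 0.89]
corner now [ -17.4 -152.2] under 15.3
turn [-0.82  0.98 -0.52] shift now [12.2 -0.7  0.1] final [12.2 -0.6  0.3] F jig [-8.4 -7.   0.3]
```

View pics/w23a.png

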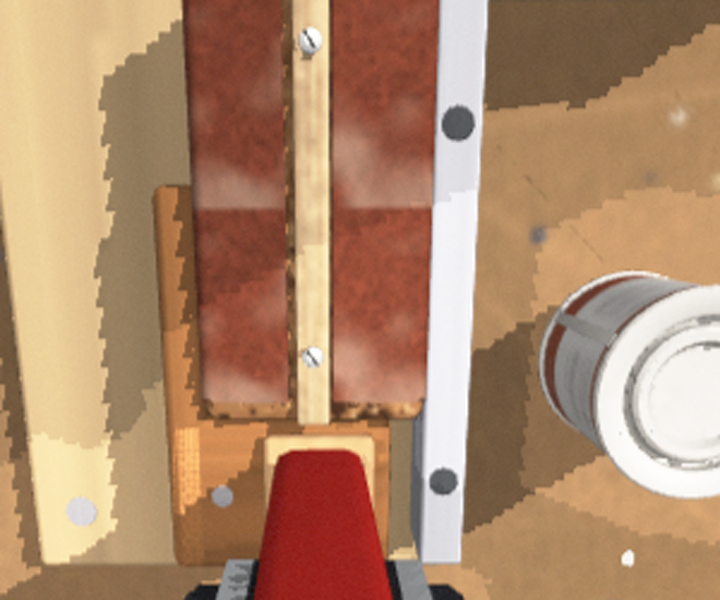

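Request:
drive_tool(commands=[{"linear": [0.009, 0.001, 0], "dr": [-0.4, 0.5, -0.2], "jaw": 1}, {"linear": [0.009, 0.001, 0], "dr": [-0.3, 0.4, -0.2], "jaw": 1}, {"linear": [0.009, 0.0013, 0], "dr": [-0.2, 0.2, 0], "jaw": 1}, {"linear": [0.009, 0.0013, 0], "dr": [-0.2, 0.2, 0], "jaw": 1}])

```text
clock: 23.92
tcp_pos: [0.5354, -0.0835, 0.1039]
orientation: [2.335, 2.1, -0.009]
contact_force: [-6.8, -3.9, 2.0]
grip_width: 0.0235
```

```bash
python3 - <<'E'
from h import *
sgo([-18,-108],15)
im,c=snap("wrist","w24.png"); np.savez("w24.npz",im=im,**c)
cv2.imwrite("pics/w24a.png",cv2.resize(im[0:250,120:420,::-1],None,fx=2.4,fy=2.4,interpolation=cv2.INTER_CUBIC))
E
```

```text
jig [  11.8 -144.1  103.9] tilt about y 0.18 lean y 0.29 yaw -1.6764 F [-6.8 -3.9  2. ] t 23.93 w 23.5 q [-0.81, 0.87, 1.28, 2.03, -0.98, 1.06, 0.86]
corner now [ -18.2 -121.6] under 14.6
turn [-0.18  0.29 -0.4 ] shift now [13.6  0.1 -0.5] final [13.6  0.2 -0.4] F jig [-6.3 -4.6  2. ]
```

View pics/w24a.png

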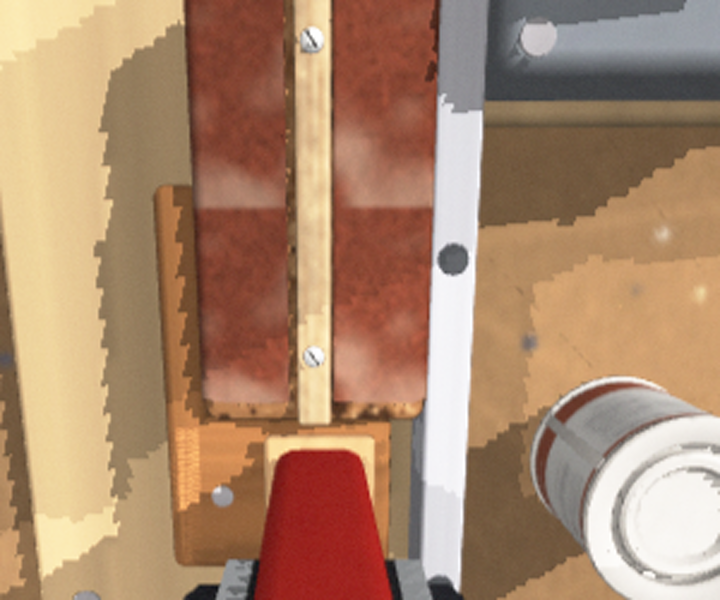

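Request:
drive_tool(commands=[{"linear": [0.01, 0.001, -0.0003], "dr": [-0.2, 0.3, -0.2], "jaw": 1}, {"linear": [0.01, 0.0012, -0.0003], "dr": [-0.2, 0.3, -0.2], "jaw": 1}, {"linear": [0.01, 0.0012, 0], "dr": [-0.2, 0.2, 0], "jaw": 1}, {"linear": [0.01, 0.0012, 0], "dr": [-0.2, 0.2, 0], "jaw": 1}, {"linear": [0.01, 0.0012, 0], "dr": [-0.2, 0.2, 0], "jaw": 1}])

```text
clock: 24.6
tcp_pos: [0.5397, -0.0371, 0.103]
orientation: [-2.332, -2.102, -0.013]
contact_force: [-6.2, -5.3, -0.7]
grip_width: 0.0233
```

```bash
python3 - <<'E'
from h import *
sgo([-18,6],15)
im,c=snap("wrist","w25.png"); np.savez("w25.npz",im=im,**c)
cv2.imwrite("pics/w25a.png",cv2.resize(im[0:250,120:420,::-1],None,fx=2.4,fy=2.4,interpolation=cv2.INTER_CUBIC))
E
```

```text
jig [ 11.3 -97.5 103. ] tilt about y -0.23 lean y -0.45 yaw -1.6743 F [-6.2 -5.3 -0.7] t 24.6 w 23.3 q [-0.89, 0.87, 1.28, 2.04, -1.01, 1.07, 0.79]
corner now [-18.7 -75. ] under 13.7
turn [ 0.23 -0.45 -0.28] shift now [81.   0.7 -0.6] final [81.   1.1 -1.3] F jig [-5.7 -5.9 -0.7]
```

View pics/w25a.png

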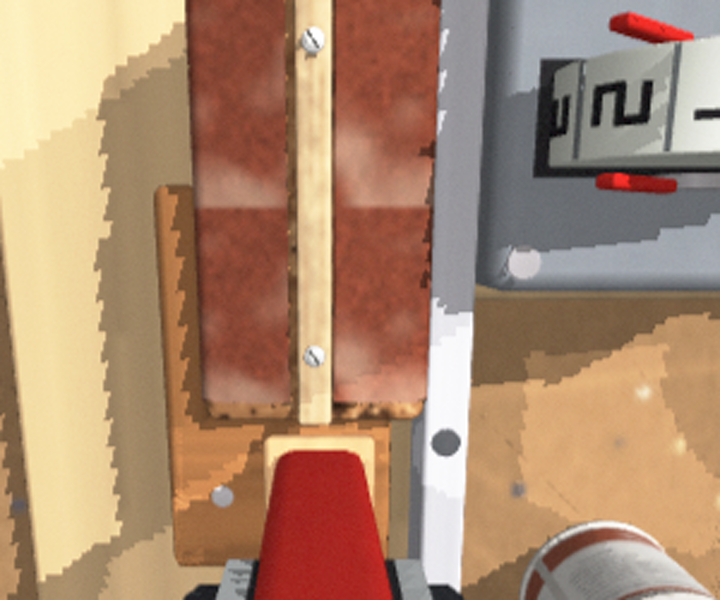

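Request:
drive_tool(commands=[{"linear": [0.01, 0.0012, -0.0005], "dr": [0.1, -0.2, -0.2], "jaw": 1}, {"linear": [0.01, 0.0013, -0.0005], "dr": [0, -0.1, -0.1], "jaw": 1}, {"linear": [0.01, 0.0013, -0.0003], "dr": [-0.1, 0.1, 0], "jaw": 1}, {"linear": [0.01, 0.0013, -0.0002], "dr": [-0.1, 0.1, 0], "jaw": 1}, {"linear": [0.01, 0.0013, -0.0002], "dr": [-0.1, 0.1, 0], "jaw": 1}, {"linear": [0.008, 0.0013, -0.0002], "dr": [-0.1, 0.1, 0], "jaw": 1}])

```text
clock: 25.4
tcp_pos: [0.5461, 0.0194, 0.1029]
orientation: [-2.328, -2.103, 0.001]
contact_force: [-5.8, -2.8, 0.4]
grip_width: 0.0232
```

```bash
python3 - <<'E'
from h import *
sgo([-18,6],15)
im,c=snap("wrist","w26.png"); np.savez("w26.npz",im=im,**c)
E
```

```text
jig [ 11.9 -40.6 102.9] tilt about y 0.22 lean y -0.17 yaw -1.6721 F [-5.8 -2.8  0.4] t 25.4 w 23.2 q [-0.99, 0.89, 1.29, 2.02, -1.01, 1.09, 0.69]
corner now [-18.1 -18.1] under 13.6
turn [-0.22 -0.17 -0.15] shift now [24.1  0.2 -1.3] final [24.1  0.2 -1.4] F jig [-5.5 -3.3  0.4]
```

View pics/w26.png

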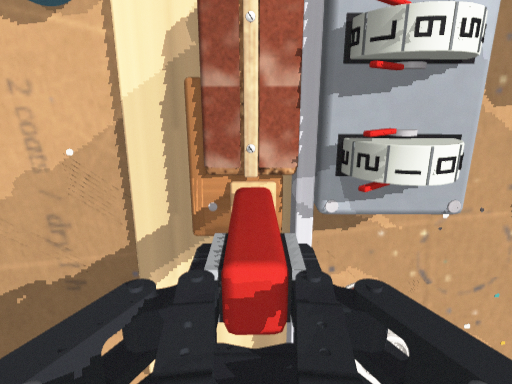

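Request:
drive_tool(commands=[{"linear": [0.008, 0.0013, -0.0005], "dr": [-0.1, 0, -0.1], "jaw": 1}, {"linear": [0.007, 0.0013, -0.0003], "dr": [-0.1, 0, 0], "jaw": 1}, {"linear": [0.005, 0.0013, 0], "dr": [-0.1, 0, 0], "jaw": 1}, {"linear": [0.004, 0.0013, 0], "dr": [0, 0, 0], "jaw": 1}])

```text
clock: 25.95
tcp_pos: [0.5487, 0.041, 0.1026]
orientation: [-2.329, -2.104, 0.013]
contact_force: [-7.2, -5.7, 1.7]
grip_width: 0.0232
```

```bash
python3 - <<'E'
from h import *
sgo([-18,6],15)
E
```

```text
jig [ 12.2 -18.9 102.6] tilt about y 0.45 lean y 0.22 yaw -1.6721 F [-7.2 -5.7  1.7] t 25.95 w 23.2 q [-1.03, 0.91, 1.3, 2.01, -1.01, 1.1, 0.65]
corner now [-17.8   3.6] under 13.3
turn [-0.45  0.22 -0.15] shift now [ 2.3 -0.2 -1.7] final [ 2.4 -0.2 -1.7] F jig [-6.6 -6.4  1.7]
```

Request:
drive_tool(commands=[{"linear": [0.003, 0.001, 0], "dr": [-0.2, 0.1, 0], "jaw": 1}, {"linear": [0.003, 0.001, 0], "dr": [-0.1, 0.1, 0], "jaw": 1}, {"linear": [0.003, 0.001, 0], "dr": [0, 0, 0], "jaw": 1}])

```text
clock: 26.32
tcp_pos: [0.5488, 0.0441, 0.1026]
orientation: [2.333, 2.101, -0.021]
contact_force: [-5.2, -9.2, 1.9]
grip_width: 0.0231
```

```bash
python3 - <<'E'
from h import *
sgo([-18,6],15)
im,c=snap("wrist","w27.png"); np.savez("w27.npz",im=im,**c)
im,c=snap("top","t2.png"); cv2.imwrite("pics/t2a.png",cv2.resize(im[140:230,180:300,::-1],None,fx=6.5,fy=6.5,interpolation=cv2.INTER_CUBIC))
E
```

```text
jig [ 12.  -15.7 102.6] tilt about y 0.42 lean y 0.63 yaw -1.6754 F [-5.2 -9.2  1.9] t 26.32 w 23.1 q [-1.04, 0.91, 1.3, 2.01, -1.01, 1.1, 0.63]
corner now [-18.    6.8] under 13.3
turn [-0.42  0.63 -0.34] shift now [-0.8 -0.  -1.7] final [-0.8 -0.  -1.7] F jig [-4.2 -9.7  1.9]
```

View pics/w27.png

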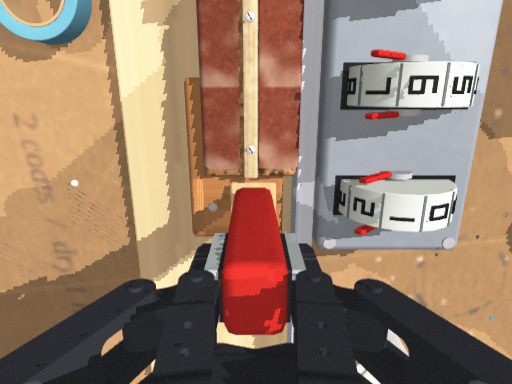

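View pics/t2a.png

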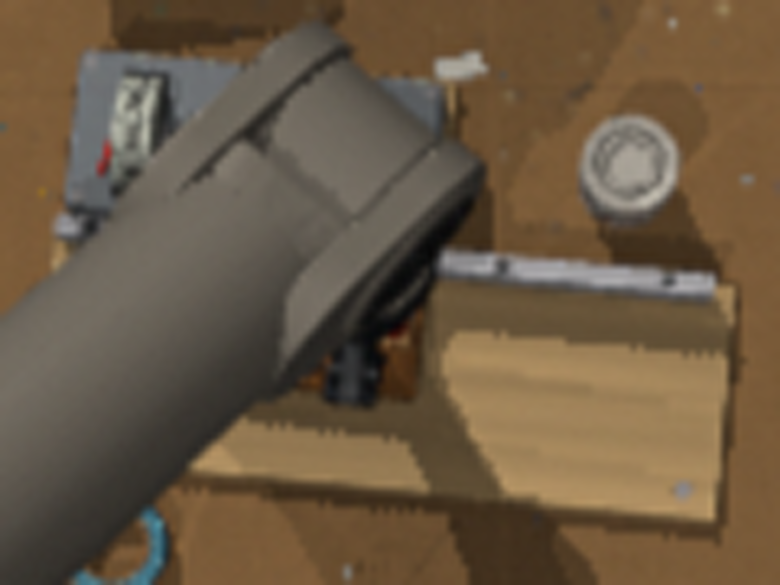

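Request:
drive_tool(commands=[{"linear": [0.004, 0.001, 0], "dr": [0, 0, 0], "jaw": 1}, {"linear": [0.004, 0.001, 0], "dr": [0, 0, 0], "jaw": 1}])

```text
clock: 26.68
tcp_pos: [0.549, 0.0454, 0.1029]
orientation: [2.332, 2.093, -0.036]
contact_force: [-6.6, -11.3, 1.7]
grip_width: 0.0233
```

```bash
python3 - <<'E'
from h import *
sgo([-18,6],13)
E
```

```text
jig [ 12.1 -14.5 102.9] tilt about y 0.55 lean y 1.28 yaw -1.6789 F [ -6.6 -11.3   1.7] t 26.68 w 23.3 q [-1.05, 0.92, 1.3, 2.01, -1.0, 1.1, 0.62]
corner now [-17.9   8. ] under 13.6
turn [-0.55  1.28 -0.53] shift now [-2.  -0.   0.7] final [-2.  -0.1  0.6] F jig [ -5.4 -12.    1.7]
```

Request:
drive_tool(commands=[{"linear": [-0.0018, -0.0005, 0], "dr": [-0.5, 1.2, -0.3], "jaw": 1}, {"linear": [0, 0, 0.001], "dr": [0, 0, 0], "jaw": 1}, {"linear": [0, 0, 0], "dr": [0, 0, 0], "jaw": 1}])

```text
clock: 27.05
tcp_pos: [0.5482, 0.0436, 0.1018]
orientation: [2.332, 2.104, -0.004]
contact_force: [-2.9, -2.7, -2.0]
grip_width: 0.0234
```

```bash
python3 - <<'E'
from h import *
sgo([-18,6],12)
E
```

```text
jig [ 11.4 -16.3 101.8] tilt about y 0.06 lean y 0.14 yaw -1.6737 F [-2.9 -2.7 -2. ] t 27.05 w 23.4 q [-1.04, 0.9, 1.3, 2.02, -1.02, 1.09, 0.64]
corner now [-18.6   6.2] under 12.5
turn [-0.06  0.14 -0.24] shift now [-0.2  0.6  0.5] final [-0.2  0.6  0.5] F jig [-2.7 -3.  -2. ]
```

Request:
drive_tool(commands=[{"linear": [0, 0, 0.001], "dr": [0, 0, 0], "jaw": 1}, {"linear": [0, 0, 0.001], "dr": [0, 0, 0], "jaw": 1}])

```text
clock: 27.3
tcp_pos: [0.5483, 0.0433, 0.1013]
orientation: [2.332, 2.104, -0.004]
contact_force: [-7.3, -1.1, 13.7]
grip_width: 0.0233
```

```bash
python3 - <<'E'
from h import *
sgo([-18,6],12)
E
```

```text
jig [ 11.6 -16.5 101.3] tilt about y 0.06 lean y 0.14 yaw -1.6735 F [-7.3 -1.1 13.7] t 27.3 w 23.3 q [-1.03, 0.91, 1.3, 2.02, -1.02, 1.09, 0.65]
corner now [-18.4   6. ] under 12.0
turn [-0.06  0.14 -0.23] shift now [0.  0.4 0. ] final [0.  0.4 0. ] F jig [-7.2 -1.9 13.7]
```

Request:
drive_tool(commands=[{"linear": [0, 0, -0.0003], "dr": [0, 0, 0], "jaw": 1}, {"linear": [0, 0, 0], "dr": [0, 0, 0], "jaw": 0.65}, {"linear": [0, 0, 0], "dr": [0, 0, 0], "jaw": 0.5}, {"linear": [0, 0, 0], "dr": [0, 0, 0], "jaw": 0.5}])

```text
clock: 27.8
tcp_pos: [0.5515, 0.0458, 0.1024]
orientation: [2.328, 2.105, 0.004]
contact_force: [-0.0, -0.9, -0.3]
grip_width: 0.0428
```

```bash
python3 - <<'E'
from h import *
sgo([-18,6],12)
im,c=snap("wrist","w28.png"); np.savez("w28.npz",im=im,**c)
E
```

```text
jig [ 14.5 -13.8 102.4] tilt about y -0.23 lean y -0.0 yaw -1.671 F [-0.  -0.9 -0.3] t 27.8 w 42.8 q [-1.04, 0.9, 1.3, 2.01, -1.02, 1.09, 0.64]
corner now [-15.5   8.7] under 13.1
turn [ 0.23  0.   -0.08] shift now [-2.7 -2.5  1.1] final [-2.7 -2.5  1.1] F jig [ 0.1 -0.9 -0.3]
```

View pics/w28.png

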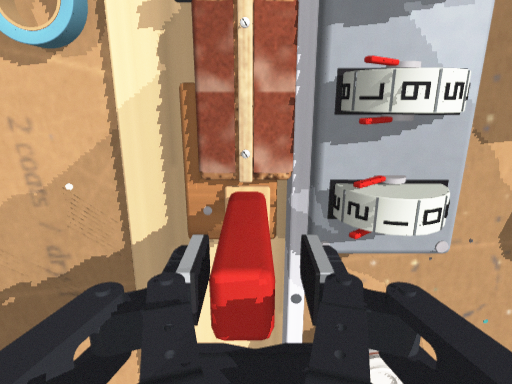

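Request:
drive_tool(commands=[{"linear": [0, -0.0035, 0], "dr": [0, 0, 0], "jaw": 0.45}, {"linear": [0, 0, 0], "dr": [0, 0, 0], "jaw": 0.45}, {"linear": [0, 0, -0.015], "dr": [0, 0, 0], "jaw": 0.45}, {"linear": [0, 0, -0.03], "dr": [0, 0, 0], "jaw": 0.45}, {"linear": [0, 0, -0.05], "dr": [0, 0, 0], "jaw": 0.45}, {"linear": [0, 0, -0.05], "dr": [0, 0, 0], "jaw": 0.45}, {"linear": [-0.04, -0.01, -0.02], "dr": [0, 0, 0], "jaw": 0.45}, {"linear": [0, 0, 0], "dr": [0, 0, 0], "jaw": 0.45}])

```text
clock: 28.85
tcp_pos: [0.5335, 0.0042, 0.2773]
orientation: [2.328, 2.099, 0.006]
contact_force: [0.1, 0.2, -0.7]
grip_width: 0.0472
```

```bash
python3 - <<'E'
from h import *
status()
im,c=snap("wrist","w29.png"); np.savez("w29.npz",im=im,**c)
im,c=snap("scene","s2.png"); cv2.imwrite("pics/s2a.png",cv2.resize(im[140:300,180:360,::-1],None,fx=4,fy=3.7,interpolation=cv2.INTER_CUBIC))
E
```

```text
jig [  0.9 -57.1 277.3] tilt about y -0.43 lean y 0.11 yaw -1.6742 F [ 0.1  0.2 -0.7] t 28.85 w 47.2 q [-1.13, 0.56, 1.45, 1.9, -0.6, 1.22, 0.41]
```

View pics/w29.png

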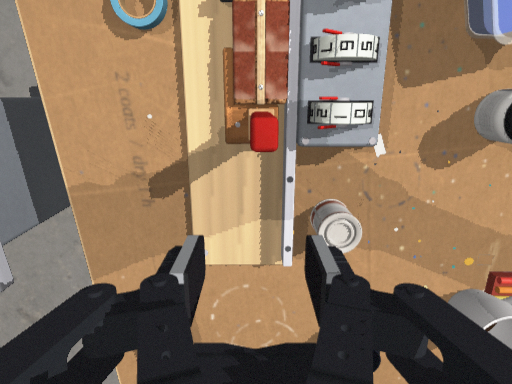

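View pics/s2a.png

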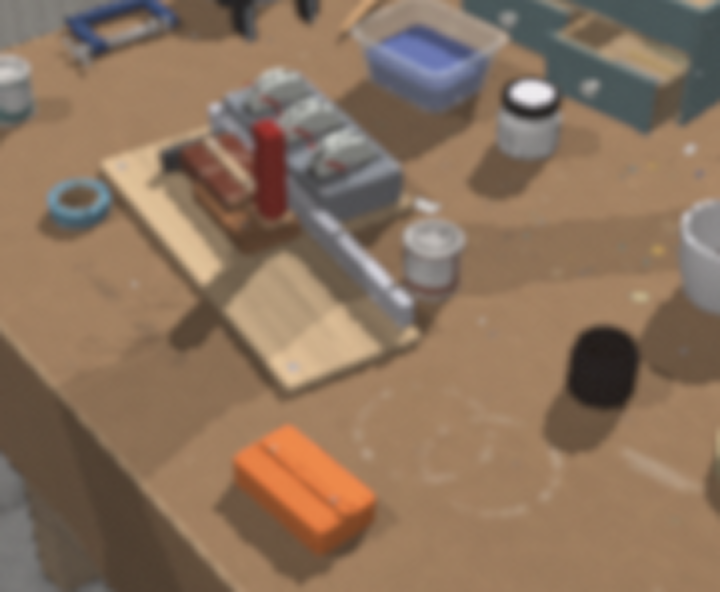

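Request:
drive_tool(commands=[{"linear": [0.02, -0.01, 0.01], "dr": [0, 0, 0], "jaw": 0.45}, {"linear": [0.03, -0.01, 0.01], "dr": [0, 0, 0], "jaw": 0.45}, {"linear": [0.03, -0.01, 0], "dr": [0, 0, 0], "jaw": 0.45}, {"linear": [0, 0, 0], "dr": [0, 0, 0], "jaw": 0.45}])

```text
clock: 29.45
tcp_pos: [0.5109, 0.0951, 0.2523]
orientation: [2.322, 2.108, -0.006]
contact_force: [0.7, -0.0, 0.5]
grip_width: 0.0471
```

```bash
python3 - <<'E'
from h import *
status()
im,c=snap("wrist","w30.png"); np.savez("w30.npz",im=im,**c)
cv2.imwrite("pics/w30a.png",cv2.resize(im[0:240,170:420,::-1],None,fx=2.5,fy=2.5,interpolation=cv2.INTER_CUBIC))
E
```

```text
jig [-31.   31.1 252.3] tilt about y -0.09 lean y 0.38 yaw -1.6672 F [ 0.7 -0.   0.5] t 29.45 w 47.1 q [-1.32, 0.57, 1.43, 1.95, -0.61, 1.18, 0.26]
```

View pics/w30a.png

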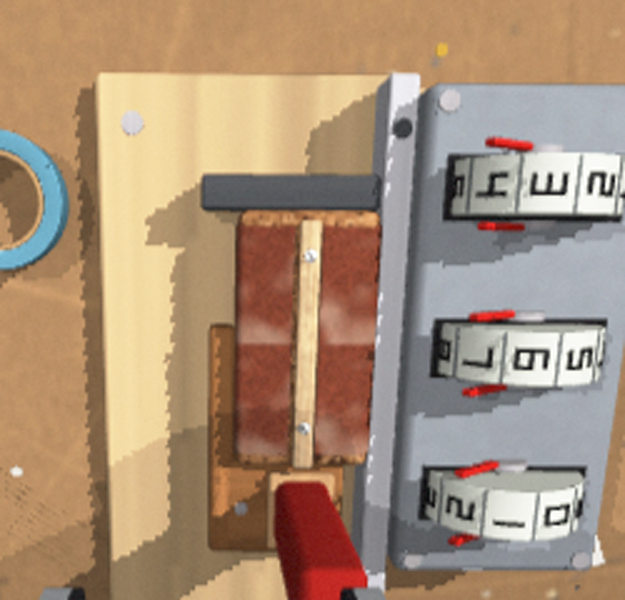

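```bash
python3 - <<'E'
from h import *
d=np.load("w30.npz");c={k:d[k] for k in "KRt"}
u=lambda p:(np.array(p,float)+.5)/2.5-.5+np.array([170,0])
W=ray(u([[238,212],[379,212],[366,460],[235,464]]),.05,c)
print(np.array([wj(w) for w in W]).round(1))
bt,bp,br=fit2(np.array([[-29,54],[29,54],[29,-54],[-29,-54]])/1000,W);print("ang",bt-TH,"pos",wj([*bp,0]).round(1),br)
for n,y,cols in (("L",122,[476,518,580]),("M",60,[450,507,546]),("R",-2,[440,483,537])):
    a=np.arange(-60,121.);P=np.array([jw([96-32*np.sin(np.radians(x)),y,56+32*np.cos(np.radians(x))]) for x in a]);q=proj(P,c)[:,0]
    k=slice(np.argmax(q),np.argmin(q)+1);o=np.argsort(q[k])
    print(n,np.interp(u([[x,0] for x in cols])[:,0],q[k][o],a[k][o]).round(1))
E
```

```text
[[-19.9 113.   50. ]
 [ 36.2 113.5  50. ]
 [ 37.2  11.2  50. ]
 [-19.5   9.   50. ]]
ang 0.01059877212760793 pos [ 8.5 61.7  0. ] [0.0026171  0.00263111 0.0033497  0.00170436]
L [62.4 32.4 -5.3]
M [74.2 27.5  2.6]
R [70.  32.4 -4.6]
```

```bash
python3 - <<'E'
from bench import job
print(job.hand_in())
E
```

```text
the job is handed in; nothing more can be done
None
```

I set the wheels to 4-7-2, fed the sanding block to the end stop with the push stick, and handed the job in at about 29.5 s. The hand-in reports no verdict.

- **Wheels:** I set each wheel by pinching its rim and turning the tool about the axle. The left wheel needed a second grip because a wrist joint reached its limit. Just after setting, the digit centres measured 51.5°, 49.8° and 51.6° against the pointers' 50°, well inside the 8.6° allowance. In the last picture the left and right wheels still measured close to 50°. My line picks on the middle wheel were too rough there to give a useful number, though it still showed 7 and nothing had touched it since it was set.
- **Block:** I pressed it flat to the fence at the infeed and fed it along with about 5 to 8 N on the fence. At the stop, pushing forward no longer moved it. In the last picture it sits flush against both fence and stop. That picture put its centre at x 8.5, y 61.7 mm, about 0.01 rad off parallel, where home is x 11, y 60. The difference is within my 2–3 mm measuring error. By that reading the x value has only 1.5 mm to spare on the 7 mm limit.
- **Stick and pots:** The push stick stands upright on the board behind the block, let go. I did not move near the pots, and the one beside the fence is where it was. I did not measure the pots' positions again at the end.
- **Arm:** It never touched the block, ended clear of everything, and showed no contact force. One elbow joint (joint 3) ran close to its range limit, at 1.45 of 1.46 rad.

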